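# Clear a drilled plate of chips and hold the hardness probe on the marked spot

## Robot

A 6-joint arm with a two-finger parallel gripper is mounted at the origin on the work surface. World frame = base frame: x ahead of the robot, y to its left, z up, the work surface at z = 0. Lengths are in m, angles in rad, forces in N, time in s.
With the tool pointing down it reaches from about 0.35 to 0.975 m from the base axis. Payload 4.9 kg.
Tool frame: the origin (TCP) lies on the centre line of the jaws, within the pads' length; the fingertips stand 14 mm ahead of it and the grasp point (between the pads) lies 5 mm behind it; y points along the fingers, z is the direction in which the jaws open and shut, and the axes are right-handed (so a half turn about y gives the same grasp; the last joint's range is limited). The gripper opens to 85 mm and grips with 20 to 120 N. Pads are 22 mm wide; open, the fingers measure 114 mm over their backs; the gripper's body (76 mm by 85 mm) begins 54 mm behind the grasp point. The pads swing forward as they close: fully open they stand 13 mm farther back than shut.
Start: joints at [1.088, 0.053, 1.613, -0, 1.476, -0.119], TCP at [0.222, 0.584, 0.245] pointing down, gripper open.
Joint ranges: [-3.01, 3.01], [-1.01, 2.22], [0.06, 2.58], [-1.02, 4.17], [0.09, 2.62], [-3.14, 3.14]. Speed limits (rad/s): [2.57, 2.57, 3.14, 3.14, 3.14, 3.14].

## Interface

Orientations are given as a rotation vector (axis times angle).
In Python, from station import ctrl gives the robot as it stands.
- The arm moves only by the tool servo_tool, never from a script. Its arguments are lists of equal length, an entry for each row: "delta_pos": the shift along the tool's x, y, z in m, a list of three; "dr": the turn, a rotation vector about the tool's x, y, z in degrees, a list of three; "grip": the opening, from 0 (shut) to 1 (fully open). In form: {"delta_pos": [[x, y, z], ...], "dr": [[rx, ry, rz], ...], "grip": [grip, ...]}. A call has 1 to 5 rows; each row shifts and turns the pose as measured when the row begins, along the tool's axes as they then stand; what a row does not reach is not made up. A row lasts 1/8 s, in which the tool goes at most 62.5 mm and 10.7 degrees, less where a joint would pass 70% of its speed; a pose out of reach is approached as far as the arm can. A call is refused whole if a number of a shift passes 0.0625 or a number of a turn 10.7, either way. A call with a gripper value outside its range is refused whole. The fingers move at their own pace and stop on an object; "grip_force" is the grip in N (left out, the last holds). Time passes only in rows, so rows that do not move let the fingers close. It gives the time, the measured TCP pose, the force and the opening at its end, in the units of the state.
- ctrl.get_obs(): the state, without advancing time (a new reading comes with each control period).
- ctrl.get_image(name): name is "side" or "top"; returns the picture (400x640x3 uint8, red, green, blue); there is no depth.
- ctrl.camera_params(name): a dict with "fovy" (degrees; the focal length in pixels is half the picture's height over the tangent of half this angle, whatever the lens; pixels are square), "cx", "cy" (the principal point, pixels), "k1" (the pictures are not rectified: a ray, as slopes to the right and down, at radius r is drawn at 1 + k1 r^2 times it, then the intrinsics apply), "eye" and "rotation" of the camera in the world. Camera axes: x right, y down, z forward; pixel columns grow to the right and rows downward; lengths in m; the calibration is good to about 2 mm. A picture is of the moment at which its call begins. camera_params takes no time and is no camera call.
- ctrl.finish_job(): hands the job in, once; it reports no verdict.
Trained networks look in the newest picture that a camera, given by its name, has taken for a name from the list of things; names that differ only in an ending like _2 or _b are one class to them, and where a whole thing is asked for, a point or a joint stands for the part that bears it (a point fixed in the world has none). Each returns a list of dicts, best first, with "score" (0 to 1); they miss things now and then, are a little off and sometimes report something else, mostly with a low value. They report only what shows in the picture. A call takes as long as a camera call. They do not tell look-alikes from the thing itself.
- ctrl.masks_of(camera, label): "pixels" (400x640 bool, what is visible of it) and "extent" ([left, top, right, bottom] in pixels, round what is visible of it).
The state is a dict: "t": time; "q": joint angles; "dq": joint speeds; "effort": joint torques, N m; "tool_pos": TCP position; "tool_rot": TCP orientation; "contact_force": force on the tool from outside, world axes, zero at the start; "wrist_torque": the same for the moment, N m; "opening": finger opening in m.
Only numpy, scipy, OpenCV 4.12 (cv2) and the standard library are available. Lean on these libraries where they do the work, as an engineer would, in place of code of your own. Each camera call takes 0.05 s, during which the arm holds its last target.

## Task

Take the blue scraper block and with it wipe all four loose brass chips off the round plate into the grey tray around it, touching the chips with nothing but the scraper, then stand the scraper back upright on the bench and let go of it. Now take the hardness probe out of its stand and set it down gently, upright and square to the plate, with its foot inside the blue ring, pressing lightly so that the sprung foot goes about half of its 8 mm travel in; finish while holding it there, still gripped and pressed. Do not disturb the lenses, loupe, marker and reference block standing around.

Things in the scene. Friction and masses are not known exactly. Their poses are not given: they have to be found in the camera images.
- tray: grey square chip tray, fixed, 240 x 240 mm outside, rim 20 mm high and 3 mm thick, floor 3 mm thick; a dark round pedestal (100 mm diameter) in its middle carries the round plate. Origin: centre of the underside, on the bench; x and y along its sides, z up. An open gutter at least 42 mm wide is left between plate and rim
- plate: fixed nickel-plated base plate under test: a silver-grey, level disc 150 mm in diameter, 16 mm thick, concentric with the tray. Origin: centre of its underside, 24 mm above the bench; its flat top is 16 mm higher, 40 mm above the bench. Its dark holes are too small for the chips to fall in
- mark_blue: the blue painted ring on the plate's top, 32 mm outside and 24 mm inside diameter: the spot to be tested. Origin: its centre, on the plate's top, 40 mm above the bench and about 38 mm from the plate's centre. Two red rings of the same size beside it are spots tested earlier
- chip1: a loose brass drilling slug on the plate: a flat disc 17 mm in diameter and 8 mm high; origin at the centre of its underside as it lies at the start
- chip2: a loose curled brass chip on the plate: an open C about 21 mm across and 11 mm high, 4 mm thick; origin at the centre of its underside as it lies at the start
- chip3: a loose brass drilling slug on the plate: a flat disc 17 mm in diameter and 8 mm high; origin at the centre of its underside as it lies at the start
- chip4: a loose curled brass chip on the plate: an open C about 21 mm across and 11 mm high, 4 mm thick; origin at the centre of its underside as it lies at the start
- scraper: blue scraper block standing on its black rubber lip on the bench, right or left of the tray; lip 140 mm long (its x), 34 mm thick (y), 6 mm high; base 140 x 30 mm up to z = 18 mm; grip ridge 100 mm long (x), 22 mm thick (y), z = 18 to 60 mm. Origin: centre of its underside, z up; about 0.22 kg
- stand: fixed black desk stand of the probe, on the tray's other side: steel foot 120 x 84 x 10 mm (centred 5 mm to +x of the origin) and a 46 x 46 mm socket block that leans 20 degrees towards the stand's own -x (roughly towards the robot); the middle of its upper face is 82 mm above the bench. Origin: on the bench, z up
- probe: pen-shaped hardness probe, 0.18 kg, in the stand's socket, its top leaning 20 degrees to the stand's -x. Origin: on its axis at the end of its steel nose; z along the axis to its top. Along z: nose 0 to 45 mm, 18 mm diameter, in the 21 mm wide socket (comes out along the axis, after 55 mm); collar 45 to 53 mm, 34 mm diameter, resting on the socket; grip 53 to 135 mm; cap to 145 mm
- probe_grip (a point): middle of the probe's black rubber grip, on the axis, 94 mm from the probe's origin. The grip is square, 24 x 24 mm and 82 mm long, its flats square to the probe's x and y; in the stand y lies level, x in the plane of the lean
- foot (a joint): how far the probe's sprung foot is pushed in (m): 0 is fully out, 0.008 is the stop. The spring pushes back with about 1 N at 0 and 0.7 N more for each mm, so 3.9 N half way in
- foot_tip (a point): centre of the flat end of the probe's sprung foot (a brass disc 12 mm in diameter); with the foot fully out it lies on the probe's axis 10 mm below the probe's origin
- lens_long: bystander: grey tapered projector objective, 48 mm foot diameter, 112 mm high, standing; origin at the centre of its underside
- lens_short: bystander: grey and steel projector objective, 60 mm foot diameter, 76 mm high, standing; origin at the centre of its underside
- condenser: bystander: round lens cell with a yellow-green ring, 70 mm in diameter, 37 mm high; origin at the centre of its underside
- test_block: bystander: round steel hardness reference block, 64 mm in diameter, 16 mm high; origin at the centre of its underside
- loupe: bystander: black eyeglass loupe, 38 mm in diameter, 38 mm high; origin at the centre of its underside
- marker: bystander: white paint marker with a blue cap, lying, 135 x 15 x 15 mm along its x; origin on its underside, 50 mm from the white end
Mind the look-alikes: they are no part of the job. Of the things that look like the stand, take the one that is farthest from the robot's base at the start. What is shaped like the probe but red is not meant.

How it is judged:
On the way, in this order (a step that is already met when the one before it is completed fails the run):
1. all four chips are off the plate, in the tray (z of each of chip1, chip2, chip3, chip4 in the frame of tray below 0.032 m and x of chip1 in the frame of tray between -0.125 and 0.125 m and y of chip1 in the frame of tray between -0.125 and 0.125 m and x of chip2 in the frame of tray between -0.125 and 0.125 m and y of chip2 in the frame of tray between -0.125 and 0.125 m and x of chip3 in the frame of tray between -0.125 and 0.125 m and y of chip3 in the frame of tray between -0.125 and 0.125 m and x of chip4 in the frame of tray between -0.125 and 0.125 m and y of chip4 in the frame of tray between -0.125 and 0.125 m), for 0.2 s.
2. the scraper stands upright on the bench, let go (height (world z) of scraper between -0.004 and 0.0025 m and angle between scraper's own z axis and vertical below 0.12 rad and contact force between the fingers and scraper below 0.1 N), for 0.2 s.
3. the probe is held upright on the blue-ringed spot, its foot pushed in about half way (value of joint foot between 0.002 and 0.007 m and angle between probe's own z axis and vertical below 0.087 rad and horizontal distance between foot_tip and mark_blue below 0.006 m and contact force between probe and plate between 1 and 8 N and contact force between the fingers and probe above 1 N and contact force between probe and stand below 0.05 N), for 0.5 s.
At the end, for the whole second after the job is handed in: Gripper holds the probe still, out of its stand, within 5 degrees of upright, foot centre within 6 mm of the blue ring's centre, foot pushed in 2 to 7 mm, 1 to 8 N on the plate; the four chips lie in the tray, at least 8 mm below the plate's top; the scraper stands upright on the bench, let go (all of step 1 and all of step 2 and all of step 3 and linear speed of probe below 0.02 m/s); the arm keeps its last pose, push and grip.
It fails at once if a chip is touched by the gripper, the arm or the probe (contact force between any of the fingers, the arm, probe and chip1 above 0.3 N or contact force between any of the fingers, the arm, probe and chip2 above 0.3 N or contact force between any of the fingers, the arm, probe and chip3 above 0.3 N or contact force between any of the fingers, the arm, probe and chip4 above 0.3 N).
It fails at once if the probe is pressed hard on the plate (more than 15 N) (contact force between probe and plate above 15 N).
It fails at once if a bystander is moved by more than 20 mm (distance of any of lens_long, lens_short, condenser, test_block, loupe, marker from where it was at the start of the episode above 0.02 m).
It also fails if it takes over 72 s, if anything falls off the work surface, if the arm or the gripper's body presses on something with over 40 N, if the wrist force passes 120 N, or if a joint passes its speed limit or range.

## Working session

There is one attempt and no reset: what is moved stays moved. The work goes in short steps, Python scripts to look and compute and a tool call to move; the robot and the scene stay as the last step left them, time stands still between calls to the robot, and variables do not carry over. Pictures are saved under pics/ and viewed, and the job is handed in when it is done.

Besides the shell and the picture viewer there is one more tool, called in YAML: its name, and indented under it one key for each argument. servo_tool: Moves the arm, as the interface text tells. Its arguments: {"type":"object","properties":{"delta_pos":{"type":"array","items":{"type":"array","items":{"type":"number"}}},"dr":{"type":"array","items":{"type":"array","items":{"type":"number"}}},"grip":{"type":"array","items":{"type":"number"}},"grip_force":{"type":"number"}},"required":["delta_pos","dr","grip"]}

```bash
ls; mkdir -p pics; python3 - <<'E'
from station import ctrl
import cv2
print(ctrl.get_obs())
for n in ("side","top"):
    print(n,ctrl.camera_params(n))
    im=ctrl.get_image(n); cv2.imwrite(f"pics/{n}0.png",im[:,:,::-1])
E
```

```text
pics
{'t': 0.0, 'q': array([ 1.08799319e+00,  5.33459873e-02,  1.61432213e+00,  3.14965256e-05,
        1.47600177e+00, -1.19001841e-01]), 'dq': array([ 0.00151156,  0.00053186, -0.00060568, -0.00152183,  0.00121246,
       -0.0002785 ]), 'effort': array([ 4.52939057e-04, -3.93703830e+01, -3.70167160e+01, -7.23154767e-05,
        7.23327161e-03,  5.11179792e-06]), 'tool_pos': array([0.22210295, 0.58355678, 0.24405293]), 'tool_rot': array([-1.55386209,  0.28603303, -0.28501405]), 'contact_force': array([0.52270456, 0.0439519 , 0.42147734]), 'wrist_torque': array([-0.0224361 ,  0.04378303, -0.05032482]), 'opening': 0.08475124752325083}
side {'fovy': 57.54038978073845, 'cx': 321.0651999147081, 'cy': 197.00144842680183, 'k1': -0.01968269502771113, 'eye': array([0.41463848, 0.5272104 , 0.87132875]), 'rotation': array([-0.30439077,  2.87180055, -1.05020509])}
top {'fovy': 48.33504262995249, 'cx': 320.2346087341634, 'cy': 200.97335996336037, 'k1': -0.021327196361707167, 'eye': array([ 0.34024998, -0.09535352,  1.35910421]), 'rotation': array([-2.12252592,  2.17165786, -0.18174439])}
```

View pics/side0.png

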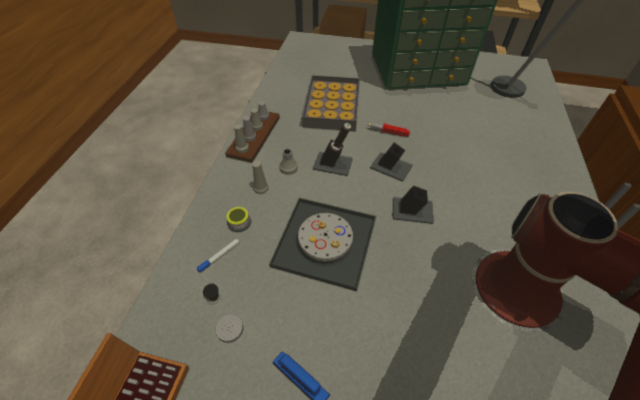

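View pics/top0.png

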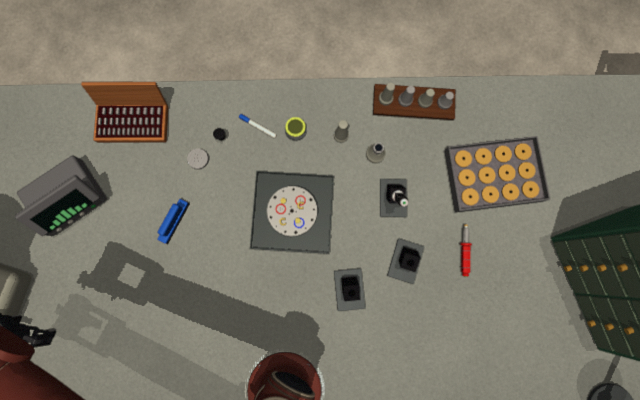

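```bash
cat > h.py <<'E'
import numpy as np, cv2
from station import ctrl
from scipy.spatial.transform import Rotation as R
def cam(n):
    p=ctrl.camera_params(n); f=200/np.tan(np.radians(p['fovy'])/2)
    return p,f,R.from_rotvec(p['rotation']).as_matrix(),np.array(p['eye'])
def proj(n,P):
    p,f,M,e=cam(n); c=(np.atleast_2d(P)-e)@M
    s=c[:,:2]/c[:,2:]; r2=(s**2).sum(1,keepdims=True)
    return s*(1+p['k1']*r2)*f+[p['cx'],p['cy']]
def ray(n,uv):
    p,f,M,e=cam(n); d=(np.atleast_2d(uv)-[p['cx'],p['cy']])/f; s=d.copy()
    for _ in range(20): s=d/(1+p['k1']*(s**2).sum(1,keepdims=True))
    return e,np.c_[s,np.ones(len(s))]@M.T
def unproj(n,uv,z):
    e,d=ray(n,uv); return e+d*((z-e[2])/d[:,2:])
def crop(n,im,x0,y0,x1,y1,k,fn):
    cv2.imwrite(fn,cv2.resize(im[y0:y1,x0:x1,::-1],None,fx=k,fy=k,interpolation=cv2.INTER_CUBIC))
E
python3 - <<'E'
from h import *
a=cv2.imread('pics/top0.png')[:,:,::-1]; b=cv2.imread('pics/side0.png')[:,:,::-1]
crop('top',a,235,160,435,285,4,'pics/top_c.png')
crop('side',b,260,110,450,290,4,'pics/side_c.png'[:-4]+'.png') if 0 else crop('side',b,265,115,445,290,3.3,'pics/side_c.png')
for n in ("top","side"):
  ctrl.get_image(n)
  for l in "tray plate mark_blue chip1 chip2 scraper stand probe probe_grip".split():
    for d in ctrl.masks_of(n,l):
        m=d['pixels']; ys,xs=np.nonzero(m); c=np.array([xs.mean(),ys.mean()])
        z={'mark_blue':.04,'plate':.04,'chip1':.044,'chip2':.045,'scraper':.03}.get(l,0)
        print(n,l,round(d['score'],2),d['extent'],m.sum(),c.round(1),unproj(n,c,z)[0].round(3))
print(ctrl.get_obs()['t'])
E
```

```text
top tray 0.68 [391.9, 189.7, 408.0, 204.5] 169 [400.6 197.9] [ 0.556 -0.366  0.   ]
top tray 0.67 [247.7, 170.0, 334.3, 255.0] 5981 [292.  211.7] [ 0.521 -0.029  0.   ]
top plate 0.68 [270.3, 185.5, 313.1, 237.3] 1594 [291.3 210.8] [ 0.518 -0.029  0.04 ]
top mark_blue 0.42 [367.5, 143.0, 388.1, 163.6] 284 [375.9 152.9] [ 0.691 -0.29   0.04 ]
top scraper 0.86 [155.4, 199.6, 189.8, 241.6] 671 [171.9 220.1] [0.499 0.329 0.03 ]
top stand 0.78 [385.5, 238.8, 426.2, 282.9] 1087 [405.8 260.7] [ 0.363 -0.372  0.   ]
top stand 0.77 [377.4, 178.9, 408.8, 216.4] 845 [391.2 197.8] [ 0.557 -0.337  0.   ]
top stand 0.58 [334.6, 266.6, 364.0, 312.3] 1146 [349.5 289.2] [ 0.282 -0.198  0.   ]
top probe 0.79 [457.7, 221.0, 472.2, 275.7] 449 [464.9 250.8] [ 0.389 -0.555  0.   ]
top probe 0.55 [392.7, 190.1, 407.0, 206.2] 161 [400.2 197.8] [ 0.557 -0.365  0.   ]
top probe_grip 0.66 [462.2, 224.7, 471.7, 278.8] 429 [465.2 251.3] [ 0.387 -0.556  0.   ]
top probe_grip 0.62 [368.8, 146.3, 385.3, 162.4] 250 [375.8 152.5] [ 0.703 -0.296  0.   ]
top probe_grip 0.47 [392.9, 188.3, 406.0, 203.9] 162 [399.5 197.2
[... 717 characters left out ...]
 stand 0.97 [371.2, 141.5, 413.0, 185.5] 934 [391.9 163. ] [ 0.361 -0.391  0.   ]
side stand 0.78 [392.5, 186.2, 436.2, 221.5] 1164 [413.8 206.6] [ 0.279 -0.215  0.   ]
side stand 0.56 [312.0, 137.9, 352.2, 178.0] 773 [333.  161.8] [ 0.558 -0.355  0.   ]
side probe 0.76 [370.2, 125.2, 407.3, 138.5] 325 [391.3 129.5] [ 0.378 -0.569 -0.   ]
side probe 0.6 [328.3, 126.2, 350.7, 151.8] 268 [341.  137.5] [ 0.553 -0.485 -0.   ]
side probe_grip 0.64 [366.8, 125.0, 410.6, 134.2] 285 [390.5 129.3] [ 0.381 -0.569  0.   ]
side probe_grip 0.5 [333.2, 123.7, 351.1, 150.3] 244 [341.1 137.5] [ 0.553 -0.485  0.   ]
side probe_grip 0.32 [331.2, 240.9, 340.0, 247.2] 34 [335.7 244. ] [ 0.488 -0.031  0.   ]
1.1
```

View pics/top_c.png

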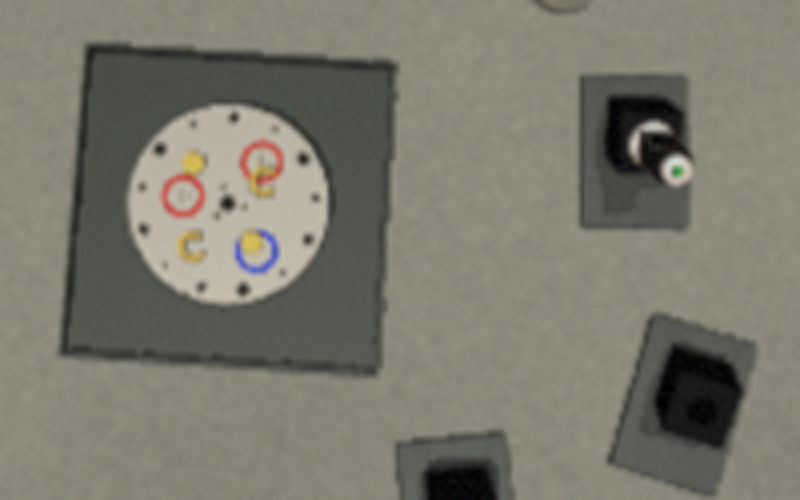

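View pics/side_c.png

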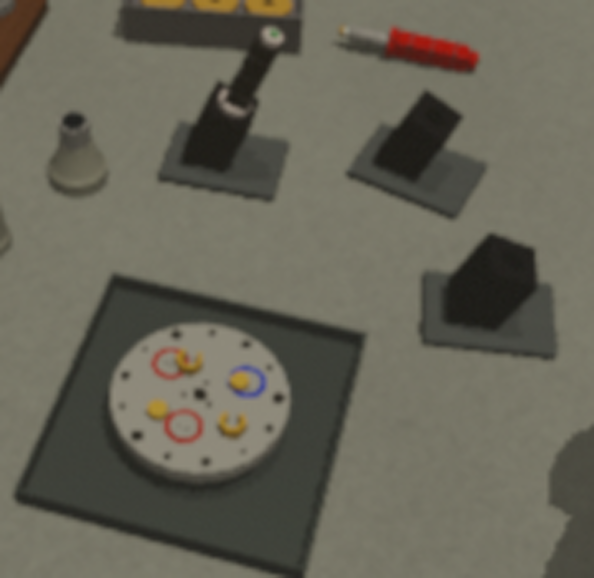

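```bash
cat > fit1.py <<'E'
from h import *
from scipy.optimize import minimize, least_squares
ims={n:cv2.imread(f'pics/{n}0.png') for n in('top','side')}
K=4
def up(im,box):
    x0,y0,x1,y1=box
    return cv2.resize(im[y0:y1,x0:x1],None,fx=K,fy=K,interpolation=cv2.INTER_CUBIC)
def uvof(mask,box):
    ys,xs=np.nonzero(mask); return np.c_[(xs+.5)/K-.5+box[0],(ys+.5)/K-.5+box[1]]
B={'top':(265,180,320,242),'side':(290,205,365,270)}
for n in ims:
    im=up(ims[n],B[n]); hsv=cv2.cvtColor(im,cv2.COLOR_BGR2HSV)
    for nm,lo,hi in(('blue',100,135),('red',-10,5),('brass',15,30)):
        h=hsv[...,0].astype(int); h=np.where(h>170,h-180,h)
        m=(h>=lo)&(h<=hi)&(hsv[...,1]>70)
        nc,lab,st,cen=cv2.connectedComponentsWithStats(m.astype(np.uint8))
        for i in range(1,nc):
            if st[i,4]<60: continue
            uv=uvof(lab==i,B[n]); z=.04 if nm!='brass' else .045
            P=unproj(n,uv,z)[:,:2]
            if nm=='brass': print(n,nm,st[i,4],P.mean(0).round(4),(P.min(0)).round(3),P.max(0).round(3)); continue
            s=least_squares(lambda p:np.hypot(*(P-p).T)-.014,P.mean(0),loss='soft_l1',f_scale=.001)
            print(n,nm,st[i,4],'ring',s.x.round(4))
    # plate: bright
    m=(hsv[...,2]>150).astype(np.uint8)
    c,_=cv2.findContours(m,cv2.RETR_EXTERNAL,cv2.CHAIN_APPROX_NONE); c=max(c,key=cv2.contourArea)[:,0,:]
    P=unproj(n,(c+.5)/K-.5+np.array(B[n][:2]),.04)[:,:2]
    s=least_squares(lambda p:np.hypot(*(P-p[:2]).T)-p[2],[*P.mean(0),.075],loss='soft_l1',f_scale=.002); print(n,'plate',s.x.round(4))
# scraper silhouette
def boxpts(cx,hx,hy,z0,z1): return np.array([[cx+a*hx,b*hy,z] for a in(-1,1) for b in(-1,1) for z in(z0,z1)])
SB=[boxpts(0,.07,.017,0,.006),boxpts(0,.07,.015,0,.018),boxpts(0,.05,.011,.018,.06)]
S=4
SM={}
for n,box in(('top',(145,190,200,250)),('side',(262,340,340,400))):
    im=up(ims[n],box); hsv=cv2.cvtColor(im,cv2.COLOR_BGR2HSV)
    m=((hsv[...,0]>95)&(hsv[...,0]<135)&(hsv[...,1]>90)); SM[n]=(box,m)
def sil(n,box,shape,hulls,p):
    c,s=np.cos(p[2]),np.sin(p[2]); Rz=np.array([[c,-s,0],[s,c,0],[0,0,1]])
    o=np.zeros(shape,np.uint8)
    for b in hulls:
        uv=proj(n,b@Rz.T+[p[0],p[1],0]); q=((uv-box[:2]+.5)*K-.5)
        cv2.fillConvexPoly(o,cv2.convexHull(np.round(q*16).astype(np.int32)),1,shift=4)
    return o>0
def cost(p,ns):
    t=0
    for n in ns:
        box,m=SM[n]; o=sil(n,box,m.shape,SB[1:],p); t+=1-(o&m).sum()/(o|m).sum()
    return t
for ns in(['top'],['side'],['top','side']):
    best=min((minimize(cost,[.499,.332,y],args=(ns,),method='Nelder-Mead',options=dict(initial_simplex=[[.499,.332,y],[.51,.332,y],[.499,.342,y],[.499,.332,y+.1]])) for y in(-.7,-.4,0,.4)),key=lambda r:r.fun)
    print('scraper',ns,best.x.round(4),round(best.fun,3))
E
python3 fit1.py
```

```text
top blue 542 ring [ 0.4833 -0.0507]
top red 583 ring [ 0.5499 -0.056 ]
top red 809 ring [0.5257 0.0033]
top red 81 ring [ 0.5228 -0.0617]
top brass 475 [ 0.5498 -0.0049] [ 0.54  -0.014] [0.559 0.004]
top brass 502 [ 0.5347 -0.055 ] [ 0.523 -0.065] [ 0.547 -0.046]
top brass 516 [ 0.4872 -0.0012] [ 0.475 -0.012] [0.499 0.008]
top brass 403 [ 0.4892 -0.0473] [ 0.481 -0.056] [ 0.498 -0.04 ]
top plate [ 0.5192 -0.0303  0.0736]
side blue 359 ring [ 0.4834 -0.0524]
side red 226 ring [ 0.5499 -0.0573]
side red 447 ring [0.5258 0.002 ]
side brass 732 [ 0.5342 -0.0578] [ 0.522 -0.072] [ 0.548 -0.045]
side brass 445 [ 0.4886 -0.0483] [ 0.48  -0.058] [ 0.498 -0.04 ]
side brass 617 [ 0.5497 -0.0063] [ 0.539 -0.017] [0.559 0.005]
side brass 840 [ 0.4868 -0.0038] [ 0.474 -0.018] [0.5   0.009]
side plate [ 0.5512 -0.0122  0.008 ]
scraper ['top'] [ 0.4996  0.3315 -0.479 ] 0.103
scraper ['side'] [ 0.4991  0.3322 -0.5019] 0.085Traceback (most recent call last):
  File "fit1.py", line 50, in <module>
    best=min((minimize(cost,[.499,.332,y],args=(ns,),method='Nelder-Mead',options=dict(initial_simplex=[
[... 506 characters left out ...]
^^^^^^^^^^^^
    res = _minimize_neldermead(fun, x0, args, callback, bounds=bounds,
                               **options)
    fxe = func(xe)
    fx = function(np.copy(x), *(wrapper_args + args))
  File "fit1.py", line 47, in cost
    box,m=SM[n]; o=sil(n,box,m.shape,SB[1:],p); t+=1-(o&m).sum()/(o|m).sum()
                   ~~~^^^^^^^^^^^^^^^^^^^^^^^^
  File "fit1.py", line 41, in sil
    uv=proj(n,b@Rz.T+[p[0],p[1],0]); q=((uv-box[:2]+.5)*K-.5)
  File "h.py", line 8, in proj
    p,f,M,e=cam(n); c=(np.atleast_2d(P)-e)@M
            ~~~^^^
  File "h.py", line 5, in cam
    p=ctrl.camera_params(n); f=200/np.tan(np.radians(p['fovy'])/2)
ValueError: time passes only in moves, steps and waits
```

```bash
sed -i 's/^def cam(n):/import functools\n@functools.cache\ndef cam(n):/' h.py; sed -n '/^SB=/,$!d' /dev/null; python3 fit1.py | grep scraper; python3 - <<'E'
from h import *
o=ctrl.get_obs(); print(o['t']); print(R.from_rotvec(o['tool_rot']).as_matrix().round(3))
t=lambda x,y:(np.array([x,y])+.5)/4-.5+[235,160]
s=lambda x,y:(np.array([x,y])+.5)/3.3-.5+[265,115]
print('foot top',unproj('top',[t(582,75),t(688,76),t(690,229),t(580,228)],.01).round(4))
print('foot side',unproj('side',[s(177,122),s(288,146),s(272,199),s(160,178)],.01).round(4))
def tri(a,b):
    e1,d1=ray('top',a); e2,d2=ray('side',b); d1,d2=d1[0],d2[0]
    A=np.c_[d1,-d2]; k=np.linalg.lstsq(A,e2-e1,rcond=None)[0]
    p,q=e1+k[0]*d1,e2+k[1]*d2; return (p+q)/2,p-q
print('cap',tri(t(677,171),s(271,36)))
a=cv2.imread('pics/top0.png')[:,:,::-1]; b=cv2.imread('pics/side0.png')[:,:,::-1]
crop('top',a,374,174,414,222,12,'pics/t_st.png'); crop('side',b,308,112,358,182,8,'pics/s_st.png')
E
```

```text
scraper ['top'] [ 0.4996  0.3315 -0.479 ] 0.103
scraper ['side'] [ 0.4991  0.3322 -0.5019] 0.085
scraper ['top', 'side'] [ 0.4997  0.3318 -0.4994] 0.19
1.1
[[ 0.935  0.     0.356]
 [-0.356  0.     0.935]
 [-0.    -1.     0.   ]]
foot top [[ 0.6174 -0.3039  0.01  ]
 [ 0.6149 -0.3862  0.01  ]
 [ 0.4957 -0.3813  0.01  ]
 [ 0.4983 -0.2971  0.01  ]]
foot side [[ 0.6153 -0.3829  0.01  ]
 [ 0.496  -0.3719  0.01  ]
 [ 0.4998 -0.2941  0.01  ]
 [ 0.6144 -0.299   0.01  ]]
cap (array([ 0.51711894, -0.33990678,  0.17380042]), array([-1.51818677e-03,  7.78921408e-07, -2.25708114e-04]))
```

View pics/t_st.png

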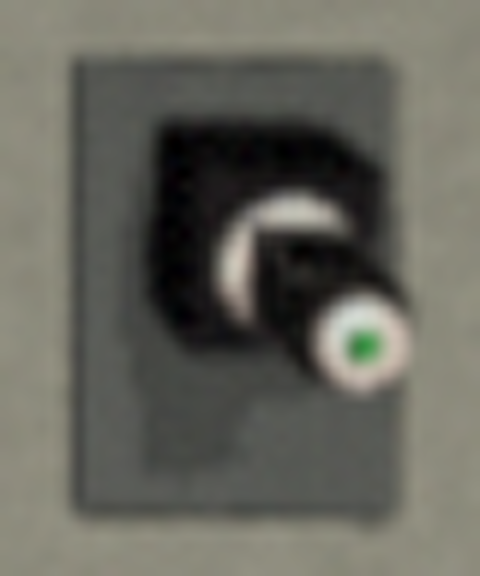

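View pics/s_st.png

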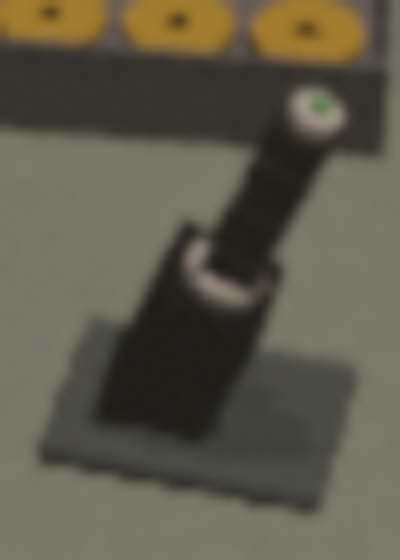

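```bash
cat > plan.py <<'E'
import sys,json
from h import *
def Rdown(theta,lean=0):
    "tool z horizontal at angle theta; y down; lean (rad) about tool z"
    z=np.array([np.cos(theta),np.sin(theta),0]); y=np.array([0,0,-1.]); x=np.cross(y,z)
    M=np.c_[x,y,z]; return M@R.from_rotvec([0,0,lean]).as_matrix()
def plan(p,Rt,step=.055,rot=10.0,n=None):
    o=ctrl.get_obs(); p0=o['tool_pos']; R0=R.from_rotvec(o['tool_rot'])
    dv=(R0.inv()*R.from_matrix(Rt)).as_rotvec(); ang=np.degrees(np.linalg.norm(dv))
    d=np.asarray(p)-p0; k=n or int(max(1,np.ceil(np.linalg.norm(d)/step),np.ceil(ang/rot)))
    print('t',round(o['t'],2),'p',p0.round(4),'rows',k,'ang',round(ang,2),'F',o['contact_force'].round(2),'open',round(o['opening'],4))
    rows=[]
    for i in range(k):
        Ri=(R0*R.from_rotvec(dv*i/k)).as_matrix()
        rows.append((Ri.T@d/k).round(4).tolist())
    print(json.dumps(rows)); print('dr',np.degrees(dv/k).round(2).tolist())
E
python3 - <<'E'
from plan import *
plan([.4997,.3318,.20],Rdown(np.pi/2-.497))
E
```

```text
t 1.1 p [0.2224 0.5841 0.2453] rows 7 ang 7.63 F [0.67 0.53 0.33] open 0.0853
[[0.0498, 0.0065, -0.0196], [0.0502, 0.0065, -0.0186], [0.0506, 0.0065, -0.0177], [0.0509, 0.0065, -0.0167], [0.0512, 0.0065, -0.0157], [0.0515, 0.0065, -0.0148], [0.0518, 0.0065, -0.0138]]
dr [-0.0, 1.09, -0.0]
```

servo_tool:
  delta_pos:
    - [0.05,0.0065,-0.0195]
    - [0.05,0.0065,-0.0185]
    - [0.05,0.0065,-0.0175]
    - [0.051,0.0065,-0.0165]
    - [0.051,0.0065,-0.0155]
  dr:
    - [0,1.1,0]
    - [0,1.1,0]
    - [0,1.1,0]
    - [0,1.1,0]
    - [0,1.1,0]
  grip: [1,1,1,1,1]
  grip_force: 60

```text
t: 1.72
tool_pos: [0.4235, 0.4032, 0.2134]
tool_rot: [-1.537, 0.355, -0.358]
contact_force: [-0.1, 0.3, 0.5]
opening: 0.0855
```

```bash
python3 - <<'E'
from plan import *
plan([.4997,.3318,.11],Rdown(np.pi/2-.497),step=.05)
E
```

```text
t 1.73 p [0.4235 0.4032 0.2134] rows 3 ang 2.42 F [-0.08  0.35  0.46] open 0.0855
[[0.0333, 0.0344, -0.0103], [0.0334, 0.0344, -0.0098], [0.0335, 0.0344, -0.0093]]
dr [-0.08, 0.8, 0.01]
```

servo_tool:
  delta_pos:
    - [0.0335,0.0345,-0.0105]
    - [0.0335,0.0345,-0.01]
    - [0.0335,0.0345,-0.0095]
    - [0,0,0]
  dr:
    - [0,0.8,0]
    - [0,0.8,0]
    - [0,0.8,0]
    - [0,0,0]
  grip: [1,1,1,1]

```text
t: 2.22
tool_pos: [0.5052, 0.3265, 0.1082]
tool_rot: [-1.528, 0.392, -0.398]
contact_force: [-0.2, -0.2, 0.4]
opening: 0.0853
```

```bash
python3 - <<'E'
from plan import *
plan([.4997,.3318,.042],Rdown(np.pi/2-.497),step=.03)
im=ctrl.get_image('side'); crop('side',im,230,250,430,400,4,'pics/g1.png')
E
```

```text
t 2.23 p [0.5052 0.3265 0.1082] rows 3 ang 0.59 F [-0.22 -0.19  0.42] open 0.0853
[[-0.0025, 0.0221, 0.0005], [-0.0025, 0.0221, 0.0006], [-0.0025, 0.0221, 0.0006]]
dr [-0.14, -0.14, 0.03]
```

View pics/g1.png

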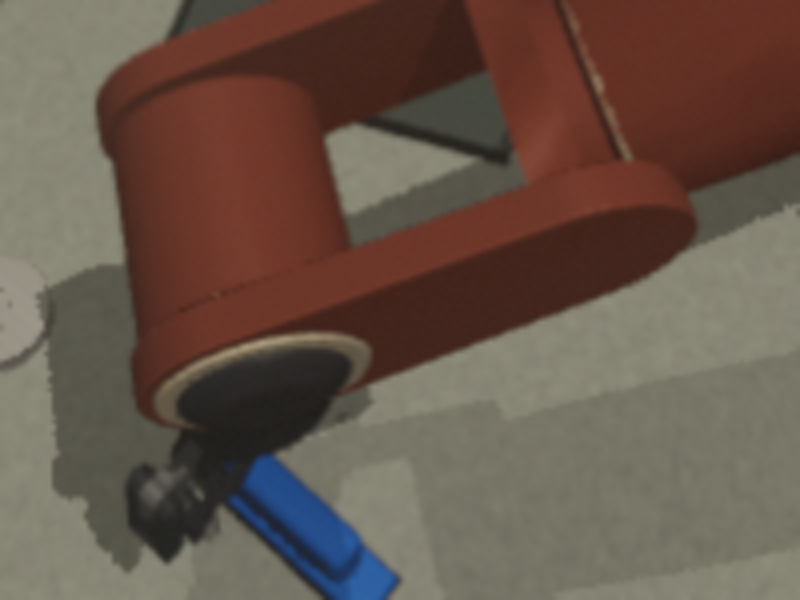

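servo_tool:
  delta_pos:
    - [-0.0025,0.022,0.0005]
    - [-0.0025,0.022,0.0005]
    - [-0.0015,0.021,0.0005]
    - [0,0,0]
  dr:
    - [-0.1,-0.1,0]
    - [0,0,0]
    - [0,0,0]
    - [0,0,0]
  grip: [1,1,1,1]

```text
t: 2.78
tool_pos: [0.5002, 0.3379, 0.0459]
tool_rot: [-1.523, 0.38, -0.395]
contact_force: [0.5, -0.3, 0.3]
opening: 0.0858
```

```bash
python3 - <<'E'
from plan import *
plan([.4997,.3318,.042],Rdown(np.pi/2-.497),step=.03)
E
```

```text
t 2.77 p [0.5002 0.3379 0.0459] rows 1 ang 0.92 F [ 0.51 -0.29  0.3 ] open 0.0858
[[0.0024, 0.0039, -0.0057]]
dr [-0.84, 0.1, 0.37]
```

servo_tool:
  delta_pos:
    - [0.0024,0.004,-0.0055]
    - [0,0,0]
    - [0,0,0]
    - [0,0,0]
    - [0,0,0]
  dr:
    - [-0.8,0.1,0.4]
    - [0,0,0]
    - [0,0,0]
    - [0,0,0]
    - [0,0,0]
  grip: [1,0,0,0,0]

```text
t: 3.4
tool_pos: [0.5013, 0.3335, 0.0453]
tool_rot: [-1.532, 0.385, -0.391]
contact_force: [-0.3, 1.5, -1.7]
opening: 0.0212
```

```bash
python3 - <<'E'
from plan import *
plan([.4997,.3318,.042],Rdown(np.pi/2-.497),step=.03)
E
```

```text
t 3.4 p [0.5013 0.3335 0.0453] rows 1 ang 0.32 F [-0.32  1.45 -1.67] open 0.0212
[[-0.0006, 0.0033, -0.0023]]
dr [-0.28, 0.08, 0.14]
```

servo_tool:
  delta_pos:
    - [0,0,0]
    - [0,0,0]
  dr:
    - [0,0,0]
    - [0,0,0]
  grip: [0,0]

```text
t: 3.65
tool_pos: [0.5013, 0.3335, 0.0453]
tool_rot: [-1.531, 0.385, -0.391]
contact_force: [-0.6, -0.4, 0.3]
opening: 0.021
```

servo_tool:
  delta_pos:
    - [0,0,0]
    - [0,-0.02,0]
    - [0,-0.04,0]
    - [0,-0.04,0]
  dr:
    - [0,0,0]
    - [0,0,0]
    - [0,0,0]
    - [0,0,0]
  grip: [0,0,0,0]

```text
t: 4.15
tool_pos: [0.4978, 0.3316, 0.1445]
tool_rot: [-1.538, 0.392, -0.386]
contact_force: [0.5, 0.1, -2.2]
opening: 0.0211
```

```bash
python3 - <<'E'
from plan import *
th=np.pi/2-.497
d=np.array([-np.cos(th),-np.sin(th),0]); c=np.array([.5185,-.030,0])
print(d)
plan(c-.0665*d+[0,0,.13],Rdown(th),step=.055)
im=ctrl.get_image('side'); crop('side',im,230,200,430,350,4,'pics/g2.png')
E
```

```text
[-0.47679064 -0.87901689  0.        ]
t 4.15 p [0.4978 0.3316 0.1445] rows 6 ang 0.28 F [ 0.49  0.1  -2.16] open 0.0211
[[0.0317, 0.0024, -0.0403], [0.0317, 0.0024, -0.0403], [0.0317, 0.0024, -0.0403], [0.0317, 0.0024, -0.0403], [0.0318, 0.0024, -0.0403], [0.0318, 0.0024, -0.0403]]
dr [0.03, 0.01, -0.03]
```

View pics/g2.png

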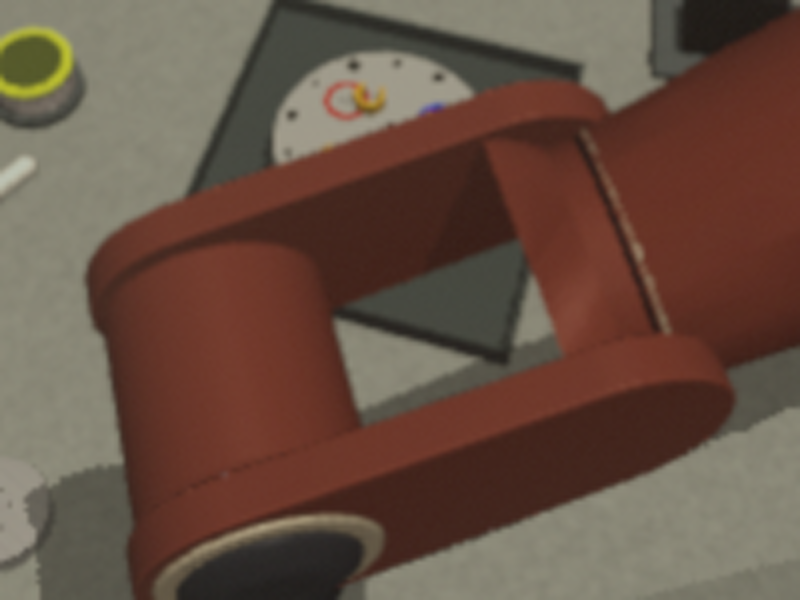

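servo_tool:
  delta_pos:
    - [0.0317,0.002,-0.04]
    - [0.0317,0.002,-0.04]
    - [0.0317,0.002,-0.04]
    - [0.0317,0.002,-0.04]
    - [0.027,0.002,-0.034]
  dr:
    - [0,0,0]
    - [0,0,0]
    - [0,0,0]
    - [0,0,0]
    - [0,0,0]
  grip: [0,0,0,0,0]

```text
t: 4.82
tool_pos: [0.5483, 0.0868, 0.1497]
tool_rot: [-1.525, 0.369, -0.395]
contact_force: [1.0, -0.6, -1.9]
opening: 0.0213
```

```bash
cat > sw.py <<'E'
from plan import *
th=np.pi/2-.497
d=np.array([-np.cos(th),-np.sin(th),0]); c=np.array([.518,-.030,0])
p=ctrl.get_obs()['tool_pos']; print('along',((p-c)@d).round(4),'lat',((p-c)@[-d[1],d[0],0]).round(4),'scraper z',(p[2]-.0453).round(4))
E
python3 - <<'E'
from sw import *
plan(c-.068*d+[0,0,.13],Rdown(th),step=.04)
E
```

```text
along -0.1171 lat -0.0291 scraper z 0.1044
t 4.83 p [0.5483 0.0868 0.1497] rows 2 ang 1.26 F [ 1.03 -0.57 -1.89] open 0.0213
[[0.0142, 0.0097, -0.0248], [0.0144, 0.0098, -0.0247]]
dr [-0.44, 0.24, 0.38]
```

servo_tool:
  delta_pos:
    - [0.0142,0.01,-0.0248]
    - [0.014,0.01,-0.0225]
    - [0,0,0]
  dr:
    - [-0.4,0.2,0.4]
    - [-0.4,0.2,0.4]
    - [0,0,0]
  grip: [0,0,0]

```text
t: 5.2
tool_pos: [0.5521, 0.0271, 0.1318]
tool_rot: [-1.533, 0.39, -0.395]
contact_force: [-0.2, 0.7, -2.3]
opening: 0.0209
```

```bash
python3 - <<'E'
from sw import *
plan(c-.069*d+[0,0,.0965],Rdown(th),step=.04)
im=ctrl.get_image('top'); crop('top',im,235,160,335,260,6,'pics/w1.png')
im=ctrl.get_image('side'); crop('side',im,250,180,400,300,5,'pics/w2.png')
E
```

```text
along -0.0664 lat 0.0028 scraper z 0.0865
t 5.2 p [0.5521 0.0271 0.1318] rows 1 ang 0.31 F [-0.24  0.66 -2.25] open 0.0209
[[-0.0029, 0.0353, 0.0025]]
dr [-0.15, -0.22, 0.15]
```

View pics/w1.png

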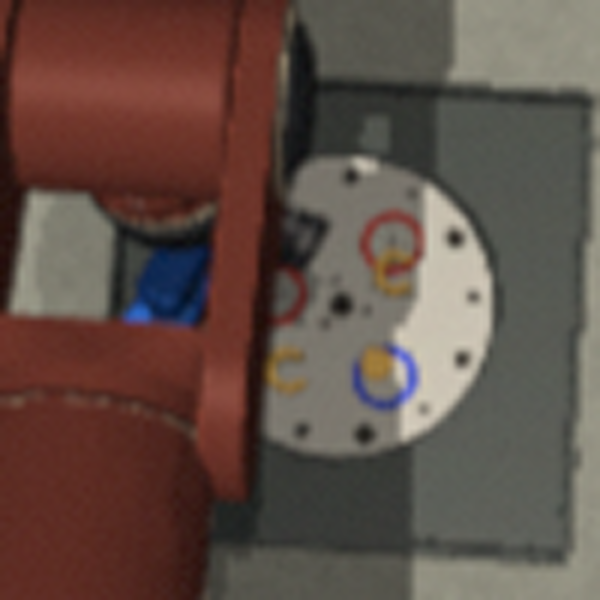

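View pics/w2.png

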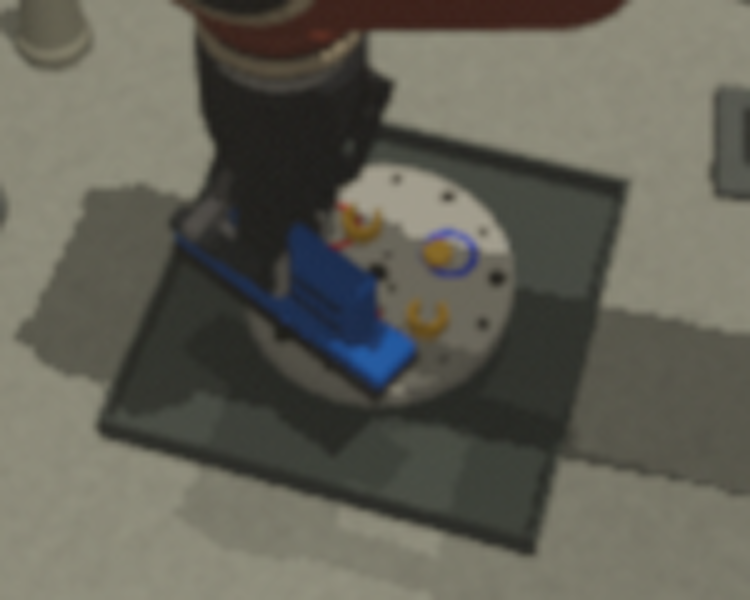

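servo_tool:
  delta_pos:
    - [-0.0029,0.015,0.0035]
    - [0,0.016,0]
    - [0,0,0]
  dr:
    - [-0.1,-0.2,0.1]
    - [0,0,0]
    - [0,0,0]
  grip: [0,0,0]

```text
t: 5.68
tool_pos: [0.5515, 0.0359, 0.0999]
tool_rot: [-1.534, 0.383, -0.387]
contact_force: [-1.2, 0.6, -2.5]
opening: 0.0208
```

```bash
python3 - <<'E'
from sw import *
plan(c-.069*d+[0,0,.087],Rdown(th),step=.04)
E
```

```text
along -0.0739 lat -0.002 scraper z 0.0546
t 5.67 p [0.5515 0.0359 0.0999] rows 1 ang 0.36 F [-1.17  0.61 -2.51] open 0.0208
[[0.002, 0.0129, -0.0049]]
dr [-0.16, 0.3, 0.11]
```

servo_tool:
  delta_pos:
    - [0.002,0.0075,-0.003]
    - [0,0.005,0]
    - [0,0,0]
  dr:
    - [-0.15,0.3,0.1]
    - [0,0,0]
    - [0,0,0]
  grip: [0,0,0]

```text
t: 6.05
tool_pos: [0.5519, 0.0325, 0.0863]
tool_rot: [-1.536, 0.389, -0.389]
contact_force: [0.2, -0.2, -2.3]
opening: 0.0209
```

```bash
python3 - <<'E'
from sw import *
plan(c-.03*d+[0,0,.087],Rdown(th),step=.012)
E
```

```text
along -0.0711 lat -0.0 scraper z 0.041
t 6.05 p [0.5519 0.0325 0.0863] rows 4 ang 0.03 F [ 0.25 -0.2  -2.25] open 0.0209
[[0.0, -0.0002, -0.0103], [0.0, -0.0002, -0.0103], [0.0, -0.0002, -0.0103], [0.0, -0.0002, -0.0103]]
dr [0.0, 0.01, -0.0]
```

servo_tool:
  delta_pos:
    - [0,0,-0.008]
    - [0,0,-0.01]
    - [0,0,-0.01]
    - [0,0,-0.01]
    - [0,0,-0.01]
  dr:
    - [0,0,0]
    - [0,0,0]
    - [0,0,0]
    - [0,0,0]
    - [0,0,0]
  grip: [0,0,0,0,0]

```text
t: 6.68
tool_pos: [0.5282, -0.0128, 0.0875]
tool_rot: [-1.536, 0.388, -0.391]
contact_force: [0.1, 0.5, -2.0]
opening: 0.0208
```

```bash
python3 - <<'E'
from sw import *
plan(c+.03*d+[0,0,.0867],Rdown(th),step=.01)
im=ctrl.get_image('top'); crop('top',im,235,160,335,260,6,'pics/w3.png')
E
```

```text
along -0.02 lat 0.0008 scraper z 0.0422
t 6.67 p [ 0.5282 -0.0128  0.0875] rows 5 ang 0.12 F [ 0.14  0.55 -1.98] open 0.0208
[[-0.0002, 0.0002, -0.01], [-0.0002, 0.0002, -0.01], [-0.0002, 0.0002, -0.01], [-0.0002, 0.0002, -0.01], [-0.0002, 0.0002, -0.01]]
dr [-0.0, 0.0, 0.02]
```

View pics/w3.png

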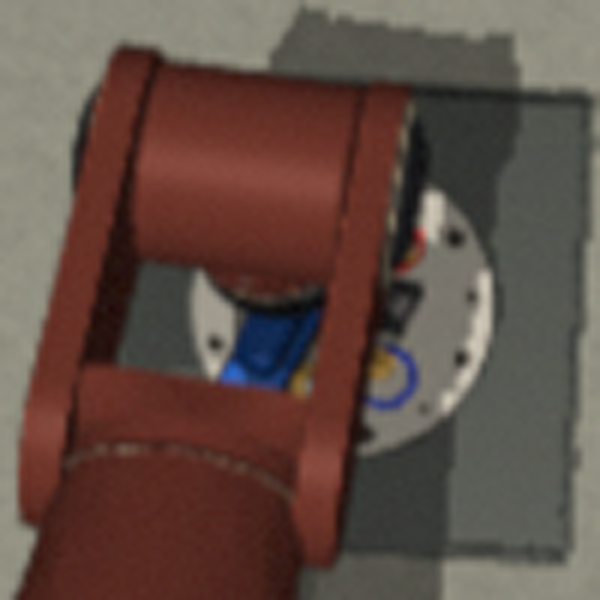

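servo_tool:
  delta_pos:
    - [0,0.0005,-0.01]
    - [0,0,-0.01]
    - [0,0,-0.01]
    - [0,0,-0.01]
    - [0,0,-0.01]
  dr:
    - [0,0,0]
    - [0,0,0]
    - [0,0,0]
    - [0,0,0]
    - [0,0,0]
  grip: [0,0,0,0,0]

```text
t: 7.35
tool_pos: [0.5024, -0.0604, 0.0871]
tool_rot: [-1.536, 0.388, -0.391]
contact_force: [-0.2, 1.0, -2.5]
opening: 0.0211
```

```bash
python3 - <<'E'
from sw import *
plan(c+.08*d+[0,0,.0867],Rdown(th),step=.01)
im=ctrl.get_image('side'); crop('side',im,250,180,400,300,5,'pics/w4.png')
E
```

```text
along 0.0341 lat 0.0008 scraper z 0.0418
t 7.35 p [ 0.5024 -0.0604  0.0871] rows 5 ang 0.12 F [-0.24  1.02 -2.46] open 0.0211
[[-0.0002, 0.0001, -0.0092], [-0.0002, 0.0001, -0.0092], [-0.0002, 0.0001, -0.0092], [-0.0002, 0.0001, -0.0092], [-0.0002, 0.0001, -0.0092]]
dr [0.0, 0.0, 0.02]
```

View pics/w4.png

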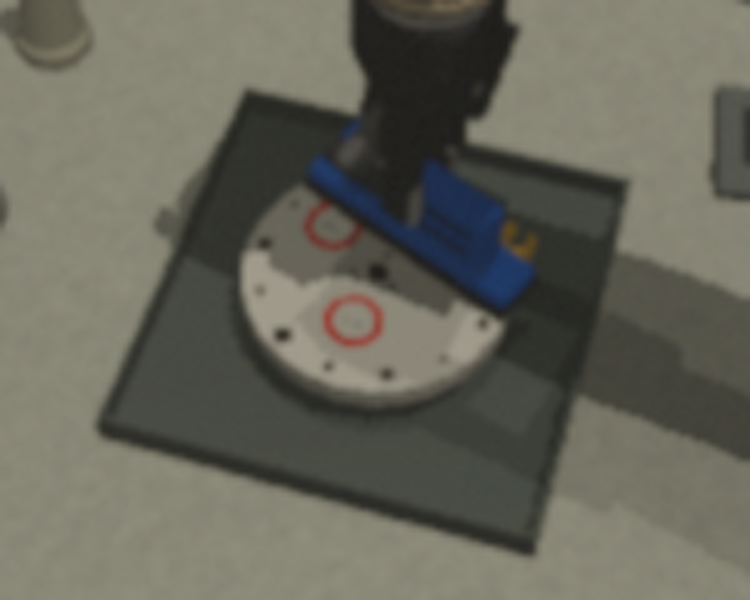

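servo_tool:
  delta_pos:
    - [0,0,-0.009]
    - [0,0,-0.009]
    - [0,0,-0.009]
    - [0,0,-0.009]
    - [0,0,-0.009]
  dr:
    - [0,0,0]
    - [0,0,0]
    - [0,0,0]
    - [0,0,0]
    - [0,0,0]
  grip: [0,0,0,0,0]

```text
t: 8.02
tool_pos: [0.479, -0.1034, 0.087]
tool_rot: [-1.538, 0.388, -0.391]
contact_force: [-0.0, 0.3, -2.6]
opening: 0.0212
```

```bash
python3 - <<'E'
from sw import *
plan(c+.08*d+[0,0,.0867],Rdown(th),step=.01)
im=ctrl.get_image('side'); crop('side',im,250,180,400,300,5,'pics/w5.png')
im=ctrl.get_image('top'); crop('top',im,235,160,345,260,6,'pics/w6.png')
E
```

```text
along 0.0831 lat 0.0007 scraper z 0.0417
t 8.03 p [ 0.479  -0.1034  0.087 ] rows 1 ang 0.15 F [-0.03  0.31 -2.57] open 0.0212
[[-0.0007, 0.0003, 0.0031]]
dr [0.11, 0.02, 0.11]
```

View pics/w5.png

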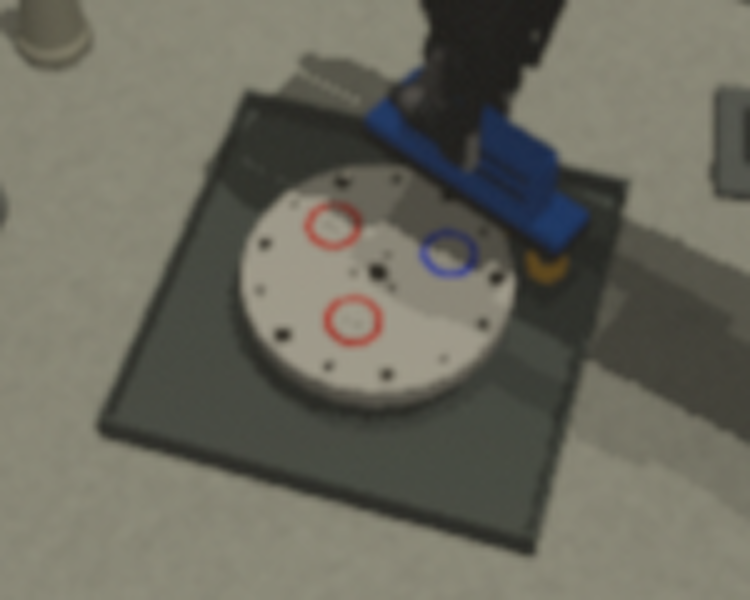

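View pics/w6.png

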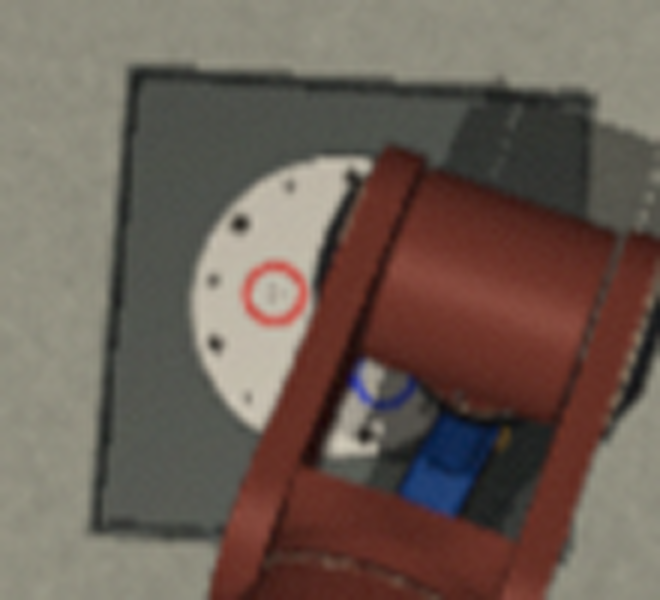

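servo_tool:
  delta_pos:
    - [0,-0.02,0]
    - [0,-0.04,0.01]
    - [0,-0.01,0.05]
    - [-0.005,0,0.06]
    - [-0.03,0,0.06]
  dr:
    - [0,0,0]
    - [0,0,0]
    - [0,0,0]
    - [0,0,0]
    - [0,0,0]
  grip: [0,0,0,0,0]

```text
t: 8.75
tool_pos: [0.5367, 0.0675, 0.1596]
tool_rot: [-1.534, 0.394, -0.401]
contact_force: [0.3, 0.1, -2.2]
opening: 0.0208
```

```bash
python3 - <<'E'
from sw import *
plan([.4997,.3318,.14],Rdown(th),step=.055)
im=ctrl.get_image('side'); crop('side',im,250,180,400,300,5,'pics/w7.png')
im=ctrl.get_image('top'); crop('top',im,235,160,345,260,6,'pics/w8.png')
E
```

```text
along -0.0947 lat -0.0301 scraper z 0.1143
t 8.75 p [0.5367 0.0675 0.1596] rows 5 ang 0.62 F [ 0.29  0.14 -2.18] open 0.0208
[[-0.0321, 0.0038, 0.0426], [-0.0321, 0.0038, 0.0427], [-0.032, 0.0039, 0.0427], [-0.0319, 0.0039, 0.0428], [-0.0318, 0.0039, 0.0429]]
dr [-0.01, -0.11, 0.05]
```

View pics/w7.png

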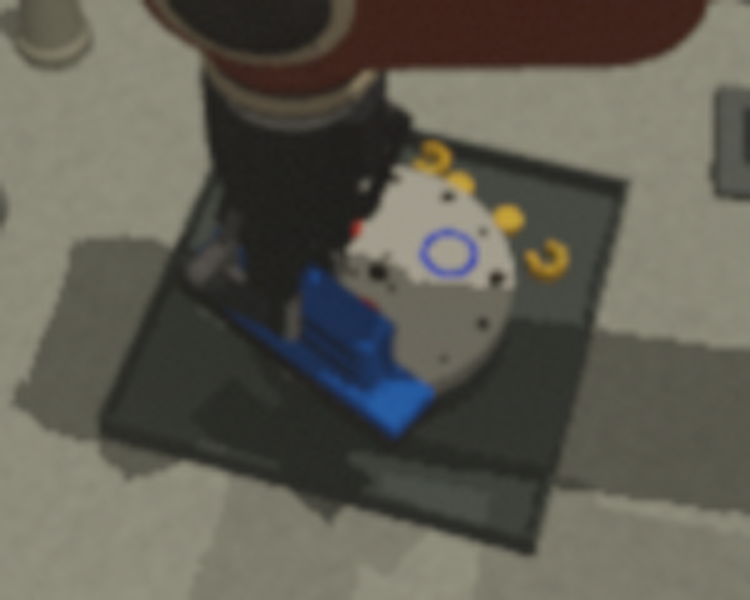

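View pics/w8.png

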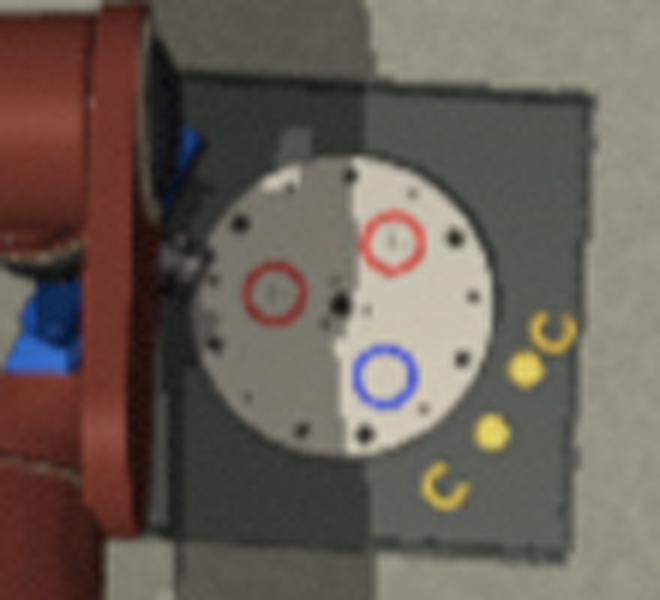

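servo_tool:
  delta_pos:
    - [-0.032,0.003,0.0425]
    - [-0.032,0.003,0.0425]
    - [-0.032,0.003,0.0425]
    - [-0.032,0.003,0.0425]
    - [-0.028,0.003,0.037]
  dr:
    - [0,-0.1,0]
    - [0,-0.1,0]
    - [0,0,0]
    - [0,0,0]
    - [0,0,0]
  grip: [0,0,0,0,0]

```text
t: 9.48
tool_pos: [0.4971, 0.3319, 0.1437]
tool_rot: [-1.534, 0.388, -0.395]
contact_force: [0.8, 0.0, -2.1]
opening: 0.0211
```

```bash
python3 - <<'E'
from sw import *
plan([.4997,.3318,.06],Rdown(th),step=.03)
im=ctrl.get_image('top'); cv2.imwrite('pics/topA.png',im[:,:,::-1])
im=ctrl.get_image('side'); cv2.imwrite('pics/sideA.png',im[:,:,::-1])
E
sed 's/{n}0.png/{n}A.png/; /^# scraper/,$d' fit1.py > fit2.py; python3 fit2.py
```

```text
along -0.3081 lat -0.1909 scraper z 0.0984
t 9.47 p [0.4971 0.3319 0.1437] rows 3 ang 0.27 F [ 0.82  0.02 -2.12] open 0.0211
[[0.0007, 0.0279, 0.0003], [0.0007, 0.0279, 0.0004], [0.0007, 0.0279, 0.0004]]
dr [-0.04, -0.04, 0.07]
top blue 712 ring [ 0.4832 -0.0507]
top red 832 ring [ 0.5501 -0.0559]
top red 831 ring [0.5259 0.0032]
top brass 557 [ 0.4537 -0.1029] [ 0.444 -0.112] [ 0.464 -0.093]
top brass 254 [ 0.433 -0.074] [ 0.426 -0.081] [ 0.44  -0.068]
top brass 69 [ 0.4276 -0.0879] [ 0.425 -0.091] [ 0.431 -0.084]
top plate [ 0.5192 -0.0302  0.0741]
side blue 216 ring [ 0.4832 -0.0521]
side red 178 ring [ 0.5499 -0.0574]
side red 178 ring [ 0.5502 -0.0575]
side brass 1280 [ 0.497  -0.1083] [ 0.475 -0.127] [ 0.515 -0.09 ]
side brass 551 [ 0.4548 -0.08  ] [ 0.444 -0.09 ] [ 0.465 -0.069]
side plate [ 0.5285 -0.0575  0.0527]
```

View pics/topA.png

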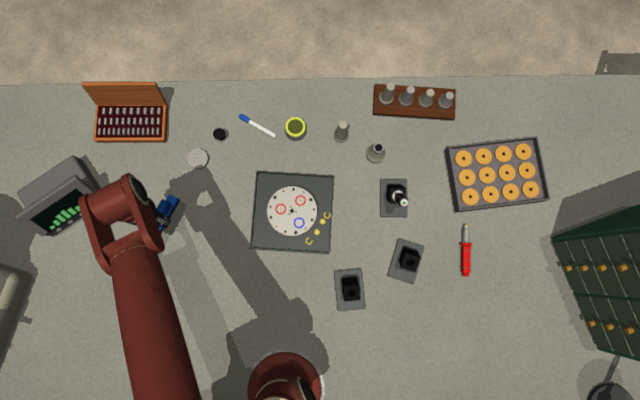

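servo_tool:
  delta_pos:
    - [0.0007,0.028,0]
    - [0.0007,0.028,0]
    - [0,0.028,0]
    - [0,0,0]
  dr:
    - [0,0,0]
    - [0,0,0]
    - [0,0,0]
    - [0,0,0]
  grip: [0,0,0,0]

```text
t: 10.07
tool_pos: [0.4989, 0.331, 0.0576]
tool_rot: [-1.535, 0.384, -0.39]
contact_force: [-0.3, 0.7, -2.1]
opening: 0.0207
```

```bash
python3 - <<'E'
from sw import *
plan([.5013,.3335,.0455],Rdown(th),step=.03)
E
```

```text
along -0.3082 lat -0.1889 scraper z 0.0123
t 10.07 p [0.4989 0.331  0.0576] rows 1 ang 0.27 F [-0.3   0.65 -2.09] open 0.0207
[[0.0009, 0.0121, 0.0033]]
dr [-0.1, 0.16, 0.19]
```

servo_tool:
  delta_pos:
    - [0,0.006,0]
    - [0,0.004,0]
    - [0,0.002,0]
    - [0,0,0]
  dr:
    - [-0.1,0.1,0.2]
    - [0,0,0]
    - [0,0,0]
    - [0,0,0]
  grip: [0,0,0,0]

```text
t: 10.58
tool_pos: [0.5018, 0.3312, 0.0491]
tool_rot: [-1.532, 0.386, -0.393]
contact_force: [-0.0, -0.0, -1.6]
opening: 0.0212
```

servo_tool:
  delta_pos:
    - [0,0.002,0]
    - [0,0.001,0]
    - [0,0,0]
  dr:
    - [0,0,0]
    - [0,0,0]
    - [0,0,0]
  grip: [0,0,0]

```text
t: 10.95
tool_pos: [0.5022, 0.3316, 0.0467]
tool_rot: [-1.531, 0.385, -0.393]
contact_force: [0.3, -0.4, -2.7]
opening: 0.0209
```

servo_tool:
  delta_pos:
    - [0,0.002,0]
    - [0,0,0]
  dr:
    - [0,0,0]
    - [0,0,0]
  grip: [0,0]

```text
t: 11.2
tool_pos: [0.5026, 0.3318, 0.0454]
tool_rot: [-1.53, 0.384, -0.394]
contact_force: [-0.8, -0.8, -0.9]
opening: 0.0211
```

servo_tool:
  delta_pos:
    - [0,0.001,0]
    - [0,0,0]
  dr:
    - [0,0,0]
    - [0,0,0]
  grip: [0,0]

```text
t: 11.45
tool_pos: [0.5027, 0.3319, 0.0454]
tool_rot: [-1.53, 0.384, -0.393]
contact_force: [-0.4, -0.4, -0.6]
opening: 0.0211
```

servo_tool:
  delta_pos:
    - [0,0,0]
    - [0,0,0]
    - [0,0,0]
    - [0,0,0]
    - [0,-0.02,0]
  dr:
    - [0,0,0]
    - [0,0,0]
    - [0,0,0]
    - [0,0,0]
    - [0,0,0]
  grip: [1,1,1,1,1]

```text
t: 12.08
tool_pos: [0.5017, 0.3314, 0.0641]
tool_rot: [-1.532, 0.386, -0.392]
contact_force: [-0.7, 0.1, -0.6]
opening: 0.0856
```

servo_tool:
  delta_pos:
    - [0,-0.05,0]
    - [0,-0.055,0]
    - [0,-0.05,0]
  dr:
    - [0,0,0]
    - [0,0,0]
    - [0,0,0]
  grip: [1,1,1]

```text
t: 12.45
tool_pos: [0.4995, 0.3303, 0.2237]
tool_rot: [-1.534, 0.388, -0.39]
contact_force: [0.5, 1.3, -1.1]
opening: 0.0852
```

```bash
python3 - <<'E'
from sw import *
im=ctrl.get_image('side'); crop('side',im,230,250,430,400,4,'pics/g3.png')
# probe grasp geometry
cap=np.array([.5171,-.3399,.1750]); yaw=-.05
a=np.array([-np.sin(np.radians(20))*np.cos(yaw),-np.sin(np.radians(20))*np.sin(yaw),np.cos(np.radians(20))])
yy=np.array([-np.sin(yaw),np.cos(yaw),0])
y=-a; z=yy; x=np.cross(y,z); M=np.c_[x,y,z]
g=cap-a*(.145-.107)   # grasp point
tcp=g-a*.005
print('tcp',tcp, (M-Rdown(np.pi/2+yaw,np.radians(20))).round(3).max(),(M-Rdown(np.pi/2+yaw,-np.radians(20))).round(3).max())
plan([.50,-.05,.30],M,step=.055)
E
```

```text
along -0.3078 lat -0.1881 scraper z 0.1784
tcp [ 0.53178849 -0.34063504  0.13459322] 0.684 -0.0
t 12.5 p [0.5028 0.332  0.2331] rows 8 ang 31.98 F [1.63 1.58 5.94] open 0.0853
[[0.0225, -0.0087, -0.0421], [0.0205, -0.0082, -0.0432], [0.0184, -0.0077, -0.0442], [0.0162, -0.0074, -0.0451], [0.014, -0.0071, -0.0459], [0.0118, -0.007, -0.0465], [0.0094, -0.007, -0.047], [0.0071, -0.007, -0.0474]]
dr [0.49, -3.18, -2.38]
```

View pics/g3.png

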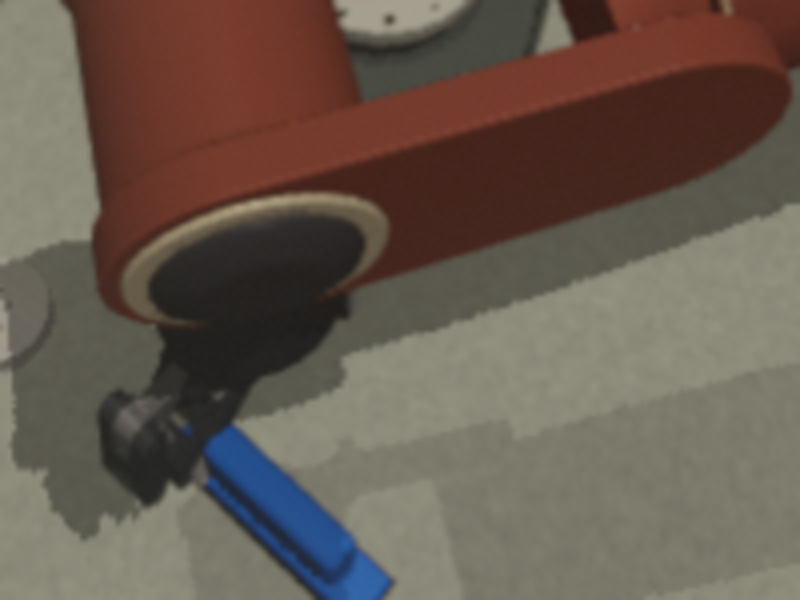

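servo_tool:
  delta_pos:
    - [0.0225,-0.009,-0.042]
    - [0.0205,-0.008,-0.043]
    - [0.0185,-0.008,-0.044]
    - [0.016,-0.0075,-0.045]
    - [0.014,-0.007,-0.046]
  dr:
    - [0.5,-3.2,-2.4]
    - [0.5,-3.2,-2.4]
    - [0.5,-3.2,-2.4]
    - [0.5,-3.2,-2.4]
    - [0.5,-3.2,-2.4]
  grip: [1,1,1,1,1]

```text
t: 13.12
tool_pos: [0.5041, 0.0905, 0.2878]
tool_rot: [-1.552, -0.037, -0.353]
contact_force: [0.2, -0.3, -0.0]
opening: 0.0853
```

```bash
cat > pr.py <<'E'
from plan import *
cap=np.array([.5171,-.3399,.1750]); yaw=-.05
def axis(yaw,l=np.radians(20)):
    return np.array([-np.sin(l)*np.cos(yaw),-np.sin(l)*np.sin(yaw),np.cos(l)])
def M_(a,yaw):
    z=np.array([-np.sin(yaw),np.cos(yaw),0]); y=-a; return np.c_[np.cross(y,z),y,z]
a=axis(yaw); M=M_(a,yaw)
tcp=cap-a*(.145-.107)-a*.005
E
python3 - <<'E'
from pr import *
im=ctrl.get_image('top'); cv2.imwrite('pics/topB.png',im[:,:,::-1])
plan(tcp+.12*a,M,step=.055)
E
```

```text
t 13.18 p [0.5042 0.0859 0.2894] rows 8 ang 10.4 F [ 2.84 -1.42  1.86] open 0.0849
[[0.0077, 0.0061, -0.0524], [0.0067, 0.006, -0.0526], [0.0056, 0.0059, -0.0527], [0.0045, 0.0059, -0.0528], [0.0034, 0.0058, -0.0529], [0.0023, 0.0057, -0.053], [0.0013, 0.0055, -0.053], [0.0002, 0.0054, -0.0531]]
dr [0.15, -1.09, -0.69]
```

View pics/topB.png

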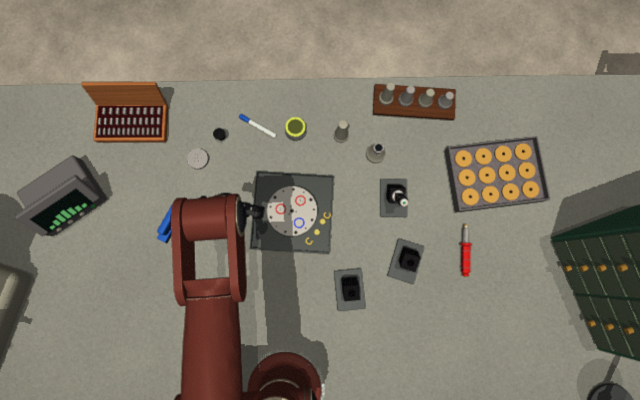

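servo_tool:
  delta_pos:
    - [0.0075,0.006,-0.0525]
    - [0.0065,0.006,-0.0525]
    - [0.0055,0.006,-0.0525]
    - [0.0045,0.006,-0.0525]
    - [0.0035,0.006,-0.0525]
  dr:
    - [0.1,-1.1,-0.7]
    - [0.1,-1.1,-0.7]
    - [0.1,-1.1,-0.7]
    - [0.1,-1.1,-0.7]
    - [0.1,-1.1,-0.7]
  grip: [1,1,1,1,1]

```text
t: 13.8
tool_pos: [0.4965, -0.1841, 0.2729]
tool_rot: [-1.567, -0.183, -0.338]
contact_force: [-0.6, 0.2, -0.1]
opening: 0.0855
```

```bash
python3 - <<'E'
from pr import *
plan(tcp+.10*a,M,step=.05)
E
```

```text
t 13.8 p [ 0.4965 -0.1841  0.2729] rows 4 ang 2.97 F [-0.63  0.19 -0.12] open 0.0855
[[0.0003, 0.0117, -0.0385], [-0.0002, 0.0116, -0.0386], [-0.0007, 0.0114, -0.0386], [-0.0012, 0.0113, -0.0386]]
dr [0.19, -0.67, -0.25]
```

servo_tool:
  delta_pos:
    - [0.0003,0.0115,-0.0385]
    - [0,0.0115,-0.0385]
    - [-0.0007,0.0115,-0.0385]
    - [-0.001,0.011,-0.036]
    - [0,0,0]
  dr:
    - [0.2,-0.7,-0.25]
    - [0.2,-0.7,-0.25]
    - [0.2,-0.7,-0.25]
    - [0.2,-0.7,-0.25]
    - [0,0,0]
  grip: [1,1,1,1,1]

```text
t: 14.42
tool_pos: [0.4969, -0.3454, 0.2354]
tool_rot: [-1.568, -0.241, -0.32]
contact_force: [0.2, 1.0, 0.4]
opening: 0.0853
```

```bash
python3 - <<'E'
from pr import *
im=ctrl.get_image('top'); crop('top',im,340,150,460,240,6,'pics/p1.png')
im=ctrl.get_image('side'); crop('side',im,270,80,420,200,5,'pics/p2.png')
plan(tcp+.05*a,M,step=.05)
E
```

```text
t 14.53 p [ 0.4976 -0.3438  0.2366] rows 2 ang 0.67 F [0.39 0.09 0.32] open 0.0852
[[-0.0017, 0.0287, 0.0026], [-0.0016, 0.0287, 0.0025]]
dr [0.19, 0.07, 0.27]
```

View pics/p1.png

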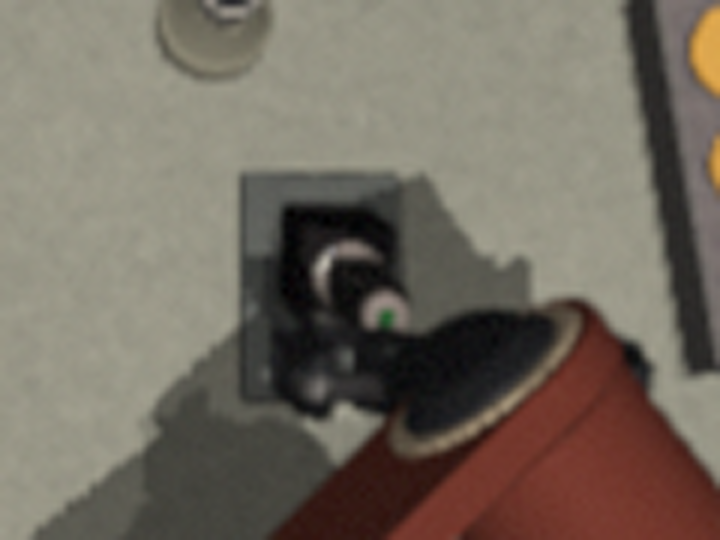

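View pics/p2.png

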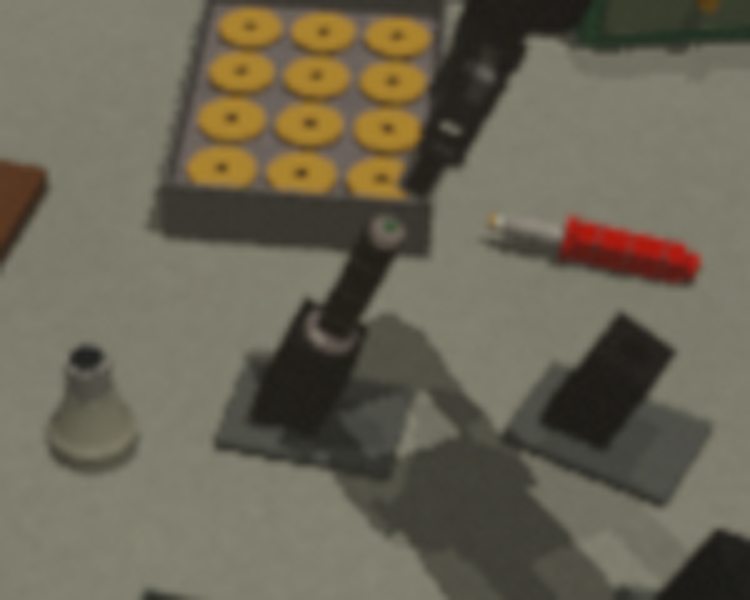

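servo_tool:
  delta_pos:
    - [-0.0017,0.0285,0.0025]
    - [-0.0017,0.0245,0.0025]
    - [0,0,0]
  dr:
    - [0.2,0.1,0.25]
    - [0.2,0,0.25]
    - [0,0,0]
  grip: [1,1,1]

```text
t: 14.9
tool_pos: [0.5152, -0.3372, 0.1894]
tool_rot: [-1.564, -0.243, -0.313]
contact_force: [-0.0, -0.5, 0.2]
opening: 0.0854
```

```bash
python3 - <<'E'
from pr import *
im=ctrl.get_image('top'); crop('top',im,340,150,460,240,6,'pics/p3.png')
im=ctrl.get_image('side'); crop('side',im,290,90,390,180,6,'pics/p4.png')
plan(tcp+.0*a,M,step=.03)
E
```

```text
t 15.0 p [ 0.5159 -0.3386  0.192 ] rows 2 ang 0.65 F [-0.33 -0.1   0.62] open 0.0852
[[-0.0025, 0.0297, -0.0004], [-0.0024, 0.0297, -0.0005]]
dr [0.14, 0.16, 0.24]
```

View pics/p3.png

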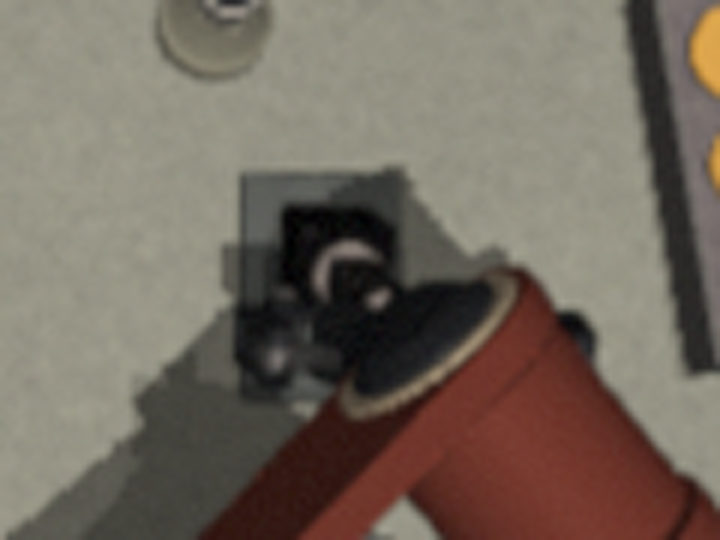

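View pics/p4.png

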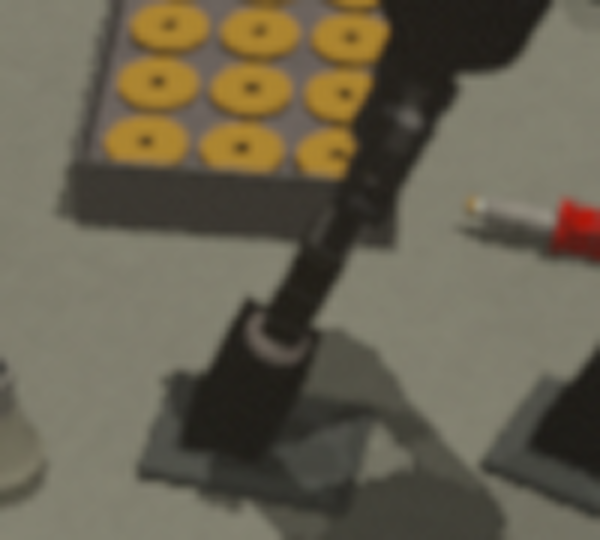

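servo_tool:
  delta_pos:
    - [-0.0025,0.029,-0.0004]
    - [-0.0025,0.026,-0.0004]
    - [0,0,0]
  dr:
    - [0.15,0.15,0.25]
    - [0.15,0.15,0.25]
    - [0,0,0]
  grip: [1,1,1]

```text
t: 15.38
tool_pos: [0.5328, -0.3419, 0.1452]
tool_rot: [-1.568, -0.243, -0.317]
contact_force: [0.4, -0.4, -0.2]
opening: 0.0851
```

```bash
python3 - <<'E'
from pr import *
plan(tcp+.0*a,M,step=.03)
E
```

```text
t 15.38 p [ 0.5328 -0.3419  0.1452] rows 1 ang 0.6 F [ 0.35 -0.41 -0.23] open 0.0851
[[-0.0047, 0.0096, 0.0013]]
dr [0.35, 0.2, 0.44]
```

servo_tool:
  delta_pos:
    - [-0.0045,0.0095,0.001]
    - [0,0,0]
  dr:
    - [0.35,0.2,0.4]
    - [0,0,0]
  grip: [1,1]

```text
t: 15.62
tool_pos: [0.5328, -0.3419, 0.1379]
tool_rot: [-1.564, -0.239, -0.316]
contact_force: [0.3, 0.3, -0.4]
opening: 0.0856
```

```bash
python3 - <<'E'
from pr import *
plan(tcp+.0*a,M,step=.03)
E
```

```text
t 15.62 p [ 0.5328 -0.3419  0.1379] rows 1 ang 0.29 F [ 0.35  0.3  -0.36] open 0.0856
[[-0.0022, 0.0028, 0.0012]]
dr [0.15, 0.06, 0.24]
```

servo_tool:
  delta_pos:
    - [-0.002,0.002,0.001]
    - [0,0,0]
    - [0,0,0]
    - [0,0,0]
    - [0,0,0]
  dr:
    - [0.15,0,0.2]
    - [0,0,0]
    - [0,0,0]
    - [0,0,0]
    - [0,0,0]
  grip: [1,0,0,0,0]
  grip_force: 60

```text
t: 16.25
tool_pos: [0.5321, -0.3416, 0.1377]
tool_rot: [-1.564, -0.238, -0.315]
contact_force: [-1.1, 0.8, 4.1]
opening: 0.0236
```

```bash
python3 - <<'E'
from pr import *
plan(tcp+.0*a,M,step=.03)
im=ctrl.get_image('side'); crop('side',im,290,90,390,180,6,'pics/p5.png')
E
```

```text
t 16.25 p [ 0.5321 -0.3416  0.1377] rows 1 ang 0.22 F [-1.07  0.78  4.07] open 0.0236
[[-0.0014, 0.0028, 0.001]]
dr [0.12, 0.08, 0.17]
```

View pics/p5.png

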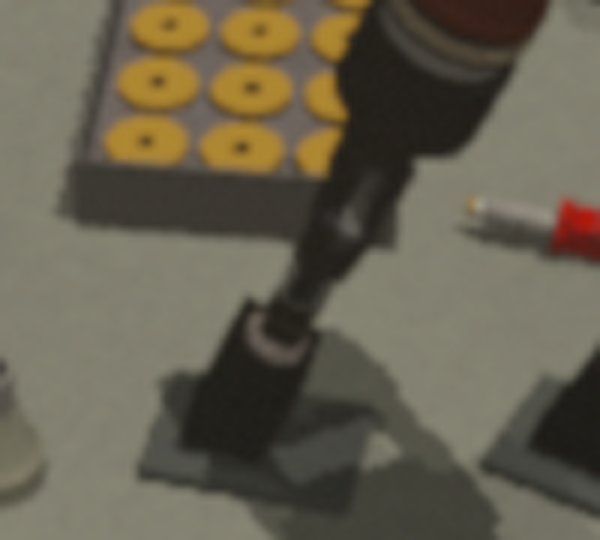

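servo_tool:
  delta_pos:
    - [0,0,0]
    - [0,-0.008,0]
    - [0,-0.012,0]
    - [0,-0.015,0]
  dr:
    - [0,0,0]
    - [0,0,0]
    - [0,0,0]
    - [0,0,0]
  grip: [0,0,0,0]

```text
t: 16.8
tool_pos: [0.5188, -0.3402, 0.1702]
tool_rot: [-1.562, -0.236, -0.313]
contact_force: [-0.9, -0.6, -1.6]
opening: 0.0236
```

```bash
python3 - <<'E'
from pr import *
plan(np.array([.5321,-.3416,.1377])+.08*a,M,step=.02)
E
```

```text
t 16.8 p [ 0.5188 -0.3402  0.1702] rows 3 ang 0.06 F [-0.86 -0.55 -1.57] open 0.0236
[[0.0005, -0.015, -0.0003], [0.0005, -0.015, -0.0002], [0.0005, -0.015, -0.0002]]
dr [0.0, 0.02, 0.01]
```

Coming out cleanly (35 mm, low force).

servo_tool:
  delta_pos:
    - [0.0003,-0.015,0]
    - [0.0003,-0.02,0]
    - [0,-0.025,0]
    - [0,-0.02,0]
    - [0,0,0]
  dr:
    - [0,0,0]
    - [0,0,0]
    - [0,0,0]
    - [0,0,0]
    - [0,0,0]
  grip: [0,0,0,0,0]

```text
t: 17.42
tool_pos: [0.4898, -0.3392, 0.2543]
tool_rot: [-1.566, -0.239, -0.315]
contact_force: [-1.0, 1.0, -1.0]
opening: 0.0234
```

```bash
python3 - <<'E'
from pr import *
ring=np.array([.4833,-.0514,.04])
Mv=Rdown(np.pi/2+yaw)
tz=.04+.112+.010   # tcp height w/ foot just touching (nominal)
print(tz); plan(ring+[0,0,.122+.05],Mv,step=.045)
im=ctrl.get_image('side'); crop('side',im,290,80,420,180,6,'pics/p6.png')
E
```

```text
0.162
t 17.43 p [ 0.4898 -0.3392  0.2543] rows 7 ang 20.18 F [-0.96  1.   -0.99] open 0.0234
[[-0.0048, 0.0045, 0.041], [-0.0046, 0.0047, 0.041], [-0.0043, 0.005, 0.041], [-0.0041, 0.0052, 0.041], [-0.0038, 0.0055, 0.041], [-0.0036, 0.0057, 0.041], [-0.0033, 0.0059, 0.041]]
dr [0.04, 0.01, 2.88]
```

View pics/p6.png

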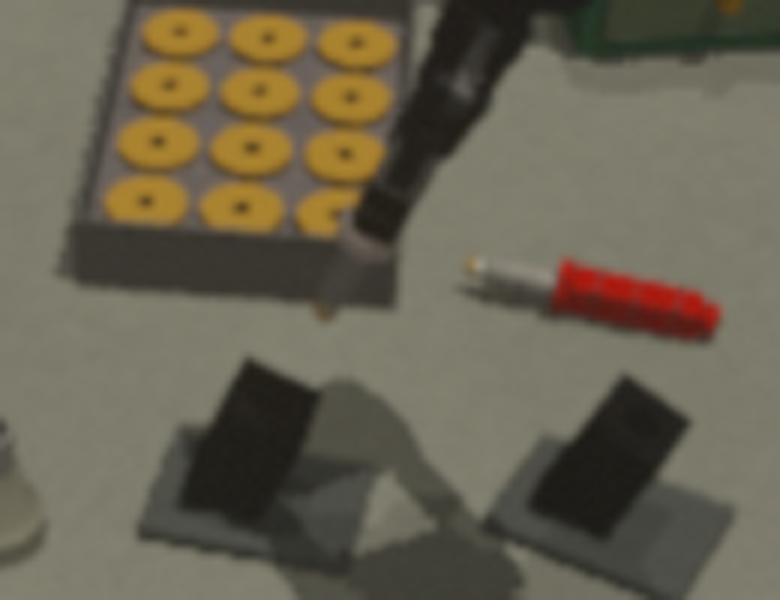

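servo_tool:
  delta_pos:
    - [-0.005,0.0045,0.041]
    - [-0.0045,0.0045,0.041]
    - [-0.0045,0.005,0.041]
    - [-0.004,0.005,0.041]
    - [-0.004,0.0055,0.041]
  dr:
    - [0,0,2.9]
    - [0,0,2.9]
    - [0,0,2.9]
    - [0,0,2.9]
    - [0,0,2.9]
  grip: [0,0,0,0,0]

```text
t: 18.1
tool_pos: [0.4817, -0.1288, 0.2174]
tool_rot: [-1.571, -0.022, -0.109]
contact_force: [0.6, 0.0, -1.2]
opening: 0.0236
```

```bash
cat >> pr.py <<'E'
ring=np.array([.4833,-.0514,.04]); Mv=Rdown(np.pi/2+yaw)
E
python3 - <<'E'
from pr import *
plan(ring+[0,0,.122+.04],Mv,step=.045)
E
```

```text
t 18.1 p [ 0.4817 -0.1288  0.2174] rows 2 ang 4.79 F [ 0.59  0.04 -1.19] open 0.0236
[[-0.002, 0.0076, 0.0387], [-0.0016, 0.0076, 0.0387]]
dr [-0.01, -0.16, 2.39]
```

servo_tool:
  delta_pos:
    - [-0.002,0.0075,0.0385]
    - [-0.0015,0.0075,0.033]
    - [0,0,0]
    - [0,0,0]
  dr:
    - [0,-0.15,2.4]
    - [0,-0.15,2.2]
    - [0,0,0]
    - [0,0,0]
  grip: [0,0,0,0]

```text
t: 18.6
tool_pos: [0.4811, -0.0515, 0.197]
tool_rot: [-1.568, 0.04, -0.03]
contact_force: [1.3, -1.3, -1.6]
opening: 0.0236
```

```bash
python3 - <<'E'
from pr import *
im=ctrl.get_image('top'); crop('top',im,235,160,345,260,6,'pics/q1.png')
im=ctrl.get_image('side'); cv2.imwrite('pics/sideC.png',im[:,:,::-1]); crop('side',im,290,170,390,270,6,'pics/q2.png')
plan(ring+[0,0,.122+.01],Mv,step=.045)
E
```

```text
t 18.7 p [ 0.481  -0.052   0.1972] rows 1 ang 0.43 F [-0.05  0.01 -2.03] open 0.0235
[[0.0024, 0.0252, 0.0006]]
dr [-0.13, 0.22, -0.34]
```

View pics/q1.png

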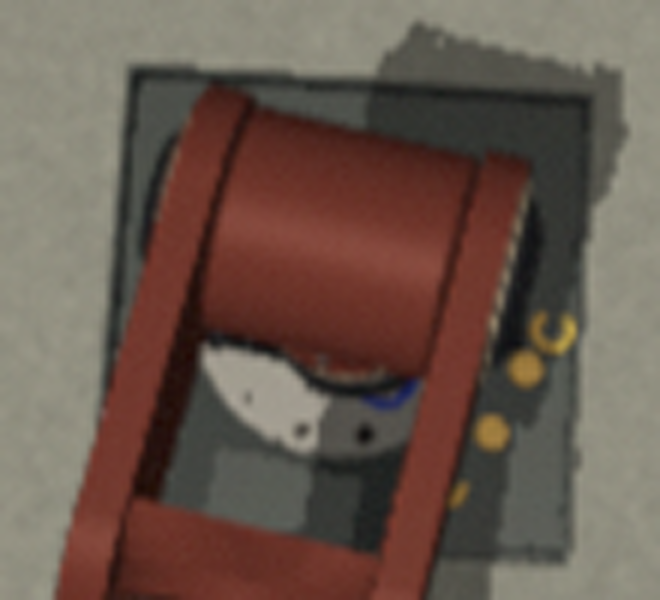

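View pics/q2.png

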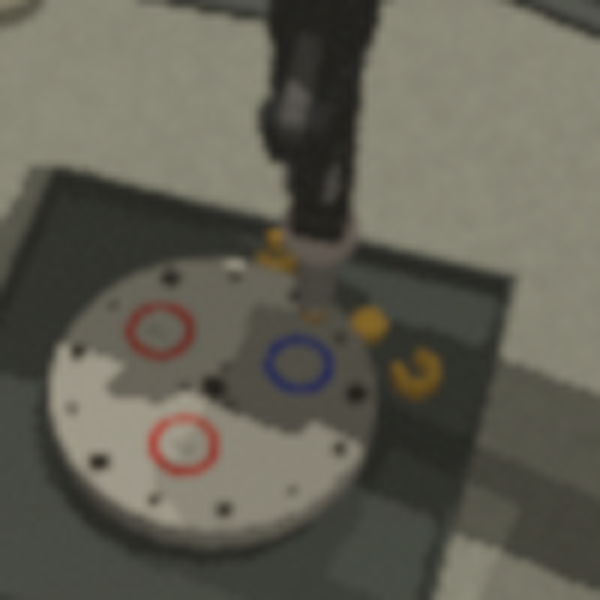

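```bash
cat > chk.py <<'E'
from pr import *
def chk(fn,off=(290,170),k=6,n='side'):
    im=cv2.imread(fn)
    o=ctrl.get_obs(); p=o['tool_pos']; T=R.from_rotvec(o['tool_rot']).as_matrix(); ax=-T[:,1]
    g=p+ax*.005; print('p',p.round(4),'axis tilt deg',np.degrees(np.arccos(ax[2])).round(2),ax.round(3),'F',o['contact_force'].round(2))
    for nm,d in(('tip',-.010-.107),('noseend',-.107),('collar bot',.045-.107),('collar top',.053-.107)):
        q=g+ax*d; uv=proj(n,q)[0]; print(nm,q.round(4),'px',uv.round(2),'crop',((uv-off+.5)*k-.5).round(0))
    print('ring crop',((proj(n,ring)[0]-off+.5)*k-.5).round(0))
E
python3 - <<'E'
from chk import *
chk('pics/sideC.png')
im=cv2.imread('pics/sideC.png')[:,:,::-1]
crop('side',im,322,190,362,240,12,'pics/q3.png')
s=lambda x,y:(np.array([x,y])+.5)/6-.5+[290,170]
print(unproj('side',s(313,318),.0755),unproj('side',s(298,364),.04))
E
```

```text
p [ 0.481  -0.052   0.1972] axis tilt deg 0.37 [ 0.006 -0.003  1.   ] F [-0.05  0.01 -2.03]
tip [ 0.4804 -0.0517  0.0852] px [341.09 220.85] crop [309. 308.]
noseend [ 0.4804 -0.0517  0.0952] px [341.24 218.6 ] crop [310. 294.]
collar bot [ 0.4807 -0.0518  0.1402] px [341.95 208.01] crop [314. 231.]
collar top [ 0.4807 -0.0519  0.1482] px [342.08 206.05] crop [315. 219.]
ring crop [298. 365.]
[[ 0.47841467 -0.05347374  0.0755    ]] [[ 0.48350321 -0.05201808  0.04      ]]
```

View pics/q3.png

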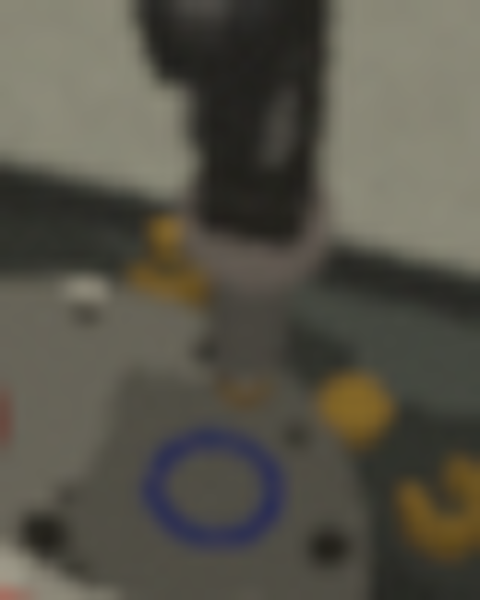

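```bash
python3 - <<'E'
from chk import *
print(unproj('side',[341.96,222.0],.0815))
plan([.4853,-.0514,.155+.010],Mv,step=.02)
E
```

```text
[[ 0.47771676 -0.05112032  0.0815    ]]
t 18.7 p [ 0.481  -0.052   0.1972] rows 2 ang 0.43 F [-0.05  0.01 -2.03] open 0.0235
[[0.0022, 0.0161, 0.0004], [0.0022, 0.0161, 0.0004]]
dr [-0.07, 0.11, -0.17]
```

servo_tool:
  delta_pos:
    - [0.0025,0.016,0.0004]
    - [0.0025,0.014,0.0004]
    - [0,0,0]
    - [0,0,0]
  dr:
    - [0,0.1,-0.15]
    - [-0.1,0.1,-0.15]
    - [0,0,0]
    - [0,0,0]
  grip: [0,0,0,0]

```text
t: 19.2
tool_pos: [0.4858, -0.0532, 0.1645]
tool_rot: [-1.57, 0.043, -0.041]
contact_force: [0.7, 0.3, -1.7]
opening: 0.0234
```

```bash
python3 - <<'E'
from chk import *
im=ctrl.get_image('side'); cv2.imwrite('pics/sideD.png',im[:,:,::-1]); crop('side',im,322,190,362,240,12,'pics/q4.png')
chk('pics/sideD.png',off=(322,190),k=12)
plan([.4857,-.0514,.155+.005],Mv,step=.02)
E
```

```text
p [ 0.4857 -0.0531  0.1645] axis tilt deg 0.07 [ 0.001 -0.001  1.   ] F [ 0.14 -0.65 -1.57]
tip [ 0.4856 -0.0531  0.0525] px [338.76 227.21] crop [207. 452.]
noseend [ 0.4856 -0.0531  0.0625] px [338.9  225.08] crop [208. 426.]
collar bot [ 0.4856 -0.0531  0.1075] px [339.59 215.06] crop [217. 306.]
collar top [ 0.4857 -0.0531  0.1155] px [339.72 213.2 ] crop [218. 284.]
ring crop [213. 491.]
t 19.25 p [ 0.4857 -0.0531  0.1645] rows 1 ang 0.21 F [ 0.14 -0.65 -1.57] open 0.0234
[[-0.0001, 0.0045, 0.0017]]
dr [-0.03, -0.2, -0.06]
```

View pics/q4.png

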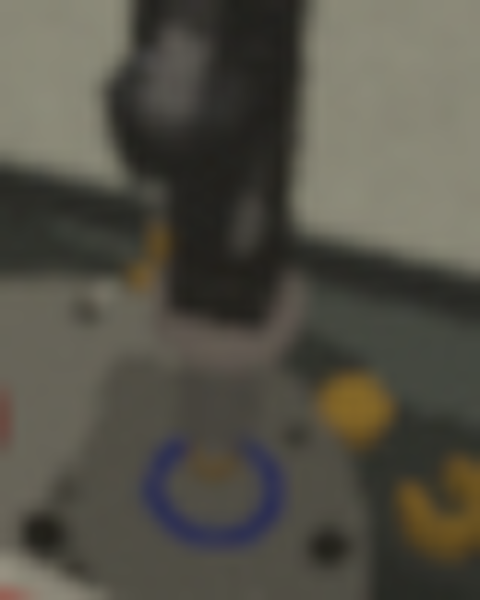

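servo_tool:
  delta_pos:
    - [0,0.003,0.0015]
    - [0,0.002,0]
    - [0,0,0]
  dr:
    - [0,-0.2,0]
    - [0,0,0]
    - [0,0,0]
  grip: [0,0,0]

```text
t: 19.62
tool_pos: [0.4863, -0.0516, 0.1601]
tool_rot: [-1.57, 0.038, -0.039]
contact_force: [0.8, -0.4, -1.2]
opening: 0.0232
```

```bash
python3 - <<'E'
from chk import *
im=ctrl.get_image('side'); cv2.imwrite('pics/sideE.png',im[:,:,::-1]); crop('side',im,322,190,362,240,12,'pics/q5.png')
chk('pics/sideE.png',off=(322,190),k=12)
plan([.4857,-.0514,.152],Mv,step=.02)
E
```

```text
p [ 0.4864 -0.0516  0.1602] axis tilt deg 0.05 [-0.001 -0.     1.   ] F [ 0.16 -0.53 -0.17]
tip [ 0.4864 -0.0516  0.0482] px [338.3  228.48] crop [201. 467.]
noseend [ 0.4864 -0.0516  0.0582] px [338.45 226.37] crop [203. 442.]
collar bot [ 0.4864 -0.0516  0.1032] px [339.14 216.44] crop [211. 323.]
collar top [ 0.4864 -0.0516  0.1112] px [339.27 214.6 ] crop [213. 301.]
ring crop [213. 491.]
t 19.68 p [ 0.4864 -0.0516  0.1602] rows 1 ang 0.05 F [ 0.16 -0.53 -0.17] open 0.0236
[[-0.0007, 0.0082, 0.0002]]
dr [-0.01, 0.02, 0.04]
```

View pics/q5.png

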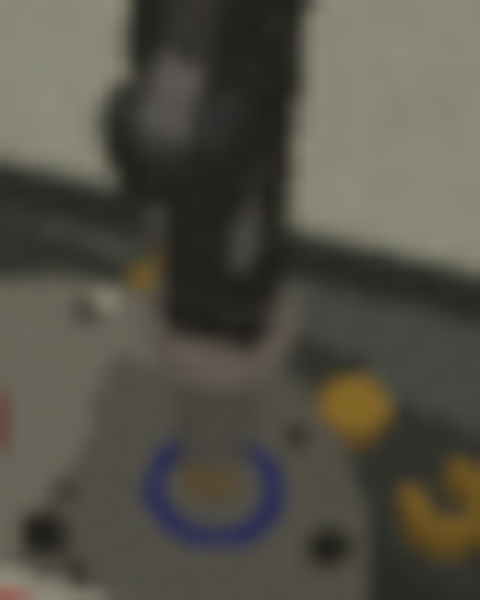

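servo_tool:
  delta_pos:
    - [-0.001,0.002,0]
    - [0,0.0015,0]
    - [0,0,0]
  dr:
    - [0,0,0]
    - [0,0,0]
    - [0,0,0]
  grip: [0,0,0]

```text
t: 20.05
tool_pos: [0.4854, -0.0516, 0.1566]
tool_rot: [-1.57, 0.038, -0.04]
contact_force: [-0.3, -0.4, -2.0]
opening: 0.0236
```

servo_tool:
  delta_pos:
    - [0,0.001,0]
    - [0,0,0]
  dr:
    - [0,0,0]
    - [0,0,0]
  grip: [0,0]

```text
t: 20.3
tool_pos: [0.4854, -0.0516, 0.1556]
tool_rot: [-1.57, 0.038, -0.04]
contact_force: [0.3, -0.6, -0.8]
opening: 0.0233
```

servo_tool:
  delta_pos:
    - [0,0.001,0]
    - [0,0,0]
  dr:
    - [0,0,0]
    - [0,0,0]
  grip: [0,0]

```text
t: 20.55
tool_pos: [0.4854, -0.0516, 0.1545]
tool_rot: [-1.57, 0.038, -0.04]
contact_force: [0.8, -0.3, -1.1]
opening: 0.0234
```

servo_tool:
  delta_pos:
    - [0,0.001,0]
    - [0,0,0]
  dr:
    - [0,0,0]
    - [0,0,0]
  grip: [0,0]

```text
t: 20.8
tool_pos: [0.4856, -0.0516, 0.1537]
tool_rot: [-1.571, 0.038, -0.04]
contact_force: [0.5, -0.3, -1.0]
opening: 0.0232
```

servo_tool:
  delta_pos:
    - [0,0.001,0]
    - [0,0,0]
  dr:
    - [0,0,0]
    - [0,0,0]
  grip: [0,0]

```text
t: 21.05
tool_pos: [0.4857, -0.0517, 0.1531]
tool_rot: [-1.571, 0.037, -0.04]
contact_force: [-1.4, -0.1, 0.5]
opening: 0.0231
```

```bash
python3 - <<'E'
from chk import *
F=[]
for i in range(4):
    im=ctrl.get_image('side'); F.append(ctrl.get_obs()['contact_force'][2])
print(np.round(F,2))
cv2.imwrite('pics/sideF.png',im[:,:,::-1]); crop('side',im,322,190,362,240,12,'pics/q6.png')
chk('pics/sideF.png',off=(322,190),k=12)
E
```

```text
[ 0.53 -0.06 -0.33 -0.53]
p [ 0.4857 -0.0517  0.1531] axis tilt deg 0.11 [-0.002  0.     1.   ] F [ 0.13  1.14 -0.53]
tip [ 0.4859 -0.0517  0.0411] px [338.38 229.98] crop [202. 485.]
noseend [ 0.4859 -0.0517  0.0511] px [338.54 227.89] crop [204. 460.]
collar bot [ 0.4858 -0.0517  0.0961] px [339.25 218.07] crop [212. 342.]
collar top [ 0.4858 -0.0517  0.1041] px [339.38 216.25] crop [214. 321.]
ring crop [213. 491.]
```

View pics/q6.png

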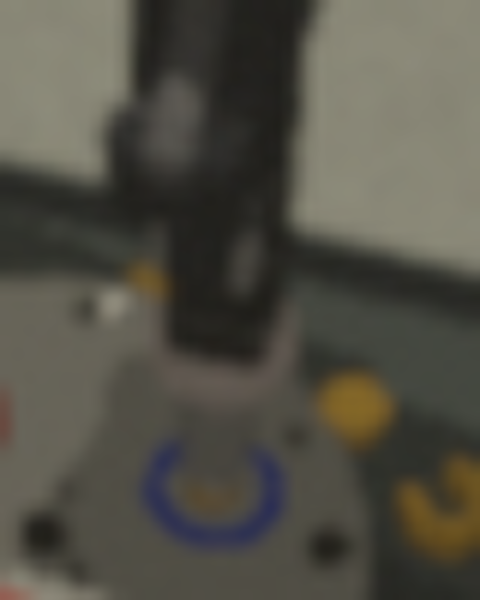

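servo_tool:
  delta_pos:
    - [0,0.0012,0]
    - [0,0.001,0]
    - [0,0,0]
    - [0,0,0]
  dr:
    - [0,0,0]
    - [0,0,0]
    - [0,0,0]
    - [0,0,0]
  grip: [0,0,0,0]

```text
t: 21.75
tool_pos: [0.4858, -0.0517, 0.1513]
tool_rot: [-1.571, 0.037, -0.04]
contact_force: [-1.3, 0.6, 0.7]
opening: 0.0233
```

```bash
python3 - <<'E'
from chk import *
F=[]
for i in range(6):
    im=ctrl.get_image('side'); F.append(ctrl.get_obs()['contact_force'])
F=np.array(F); print(F.round(2)[:,2],F.mean(0).round(2)); o=ctrl.get_obs(); print(o['tool_pos'].round(4),o['t'])
cv2.imwrite('pics/sideG.png',im[:,:,::-1]); crop('side',im,322,190,362,240,12,'pics/q7.png')
E
```

```text
[0.41 0.98 1.45 1.34 1.29 1.01] [-1.22  0.22  1.08]
[ 0.4858 -0.0516  0.1512] 22.05
```

View pics/q7.png

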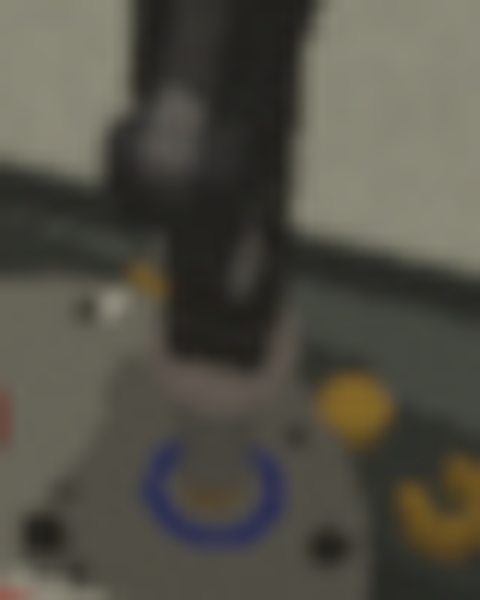

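servo_tool:
  delta_pos:
    - [0,0.0013,0]
    - [0,0,0]
    - [0,0,0]
  dr:
    - [0,0,0]
    - [0,0,0]
    - [0,0,0]
  grip: [0,0,0]

```text
t: 22.42
tool_pos: [0.4858, -0.0516, 0.1501]
tool_rot: [-1.571, 0.037, -0.04]
contact_force: [-1.2, -0.1, 2.4]
opening: 0.0237
```

```bash
python3 - <<'E'
from chk import *
F=[]
for i in range(8):
    im=ctrl.get_image('side' if i%2 else 'top'); F.append(ctrl.get_obs()['contact_force'])
    if i==6: cv2.imwrite('pics/topH.png',im[:,:,::-1])
F=np.array(F); print(F.round(2)[:,2],F.mean(0).round(2)); o=ctrl.get_obs(); print(o['tool_pos'].round(4),o['t'],o['opening'])
cv2.imwrite('pics/sideH.png',im[:,:,::-1]); crop('side',im,322,190,362,240,12,'pics/q8.png')
chk('pics/sideH.png',off=(322,190),k=12)
E
```

```text
[1.67 1.52 2.05 2.64 1.87 2.02 1.38 2.42] [-1.14  0.25  1.95]
[ 0.4858 -0.0516  0.15  ] 22.825 0.023338825188053466
p [ 0.4858 -0.0516  0.15  ] axis tilt deg 0.11 [-0.002  0.     1.   ] F [-1.25 -0.25  2.42]
tip [ 0.486  -0.0516  0.038 ] px [338.31 230.62] crop [201. 493.]
noseend [ 0.486  -0.0516  0.048 ] px [338.46 228.54] crop [203. 468.]
collar bot [ 0.4859 -0.0516  0.093 ] px [339.16 218.77] crop [211. 351.]
collar top [ 0.4859 -0.0516  0.101 ] px [339.3  216.96] crop [213. 329.]
ring crop [213. 491.]
```

View pics/q8.png

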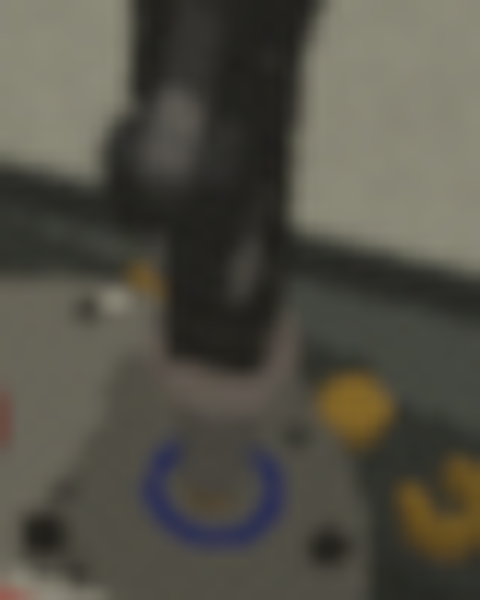

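View pics/topH.png

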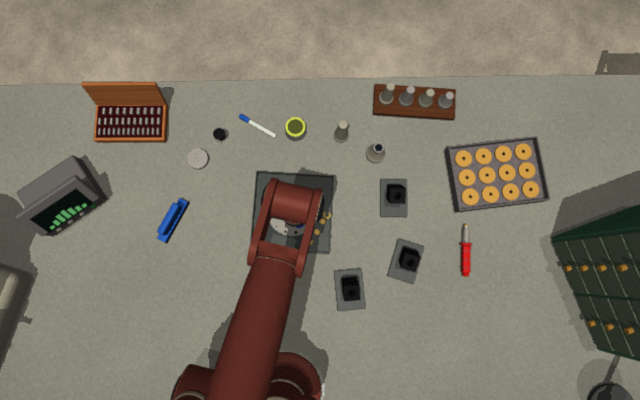

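View pics/sideH.png

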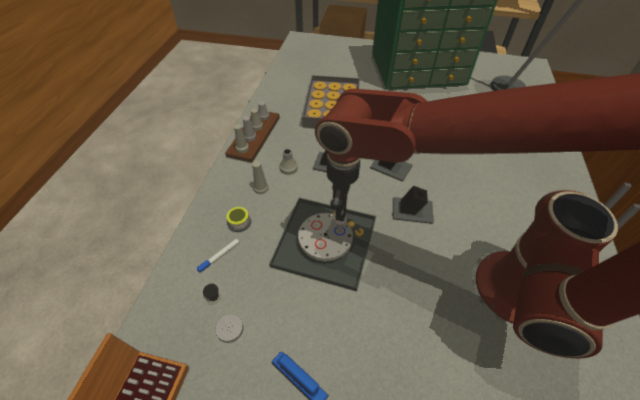

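```bash
python3 - <<'E'
from chk import *
s=lambda x,y:(np.array([x,y])+.5)/12-.5+[322,190]
print(unproj('side',[s(212,499),s(214,490)],.04))
print(ctrl.finish_job()); print(ctrl.get_obs()['t'])
E
```

```text
[[ 0.48309485 -0.04909479  0.04      ]
 [ 0.48308968 -0.05167628  0.04      ]]
the job is handed in; nothing more can be done
None
the job is handed in; nothing more can be done
```

I carried out the whole task and handed it in at about 22.8 s of the 72 s allowed. The handover gave no verdict, so what follows rests on my own last checks.

**What I did:** One slow sweep with the scraper, its lip about 1–2 mm above the plate, pushed all four chips off. I stood the scraper back at its original place and let go. I then drew the probe out of the farthest stand along its axis, brought it upright over the blue ring and pressed it down in small steps.

**Last checks:**
- **Chips:** After the sweep, both cameras showed all four lying in the tray, off the plate. In the last pictures the arm hides some of them.
- **Scraper:** The last pictures show it standing upright on the bench, released.
- **Foot position:** The side picture puts the foot about 2.6 mm from the ring's centre (limit 6 mm). The arm hides this spot from the top camera, so only one camera confirms it.
- **Press:** The force on the plate came out at about 3.7 N and the foot at about 3.8 mm in. Both rest on averaged force readings that scatter by roughly 0.6 N.
- **Uprightness:** The tool is within about 0.1° of vertical. The picture suggests the probe leans about 1.5–2° in the grip, which I did not correct because the limit is 5°.
- **Bystanders:** By eye in the last pictures none has moved; I did not measure them.

No check failed. The two cameras disagreed by about 1.4 mm on the ring's position, and I used the middle value.

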